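# Put the sample jars back on the bottle stand in order of size

### The job

Put the four white sample jars back on the bottle stand, one in the middle of each drip dish, lined up by size with the largest at the end nearest the microscope and the smallest at the far end. Set them down gently, keep them upright, and leave the glass measuring cylinder standing where it is.

Things in the scene. Friction and masses are not known exactly. Their poses are not given: they have to be found in the camera images.
- jar_small_center (a point): centre, half-way up, of the smallest of four sample jars of the same kind: a straight-sided round white jar with a black screw cap, 45 mm tall in all, cap 36 mm across, body 33 mm; closed, about 50 g (30 percent either way); stands upright on the bench, z up; it may be gripped by cap or body
- jar_medium_center (a point): centre, half-way up, of the second smallest of four sample jars of the same kind: a straight-sided round white jar with a black screw cap, 65 mm tall in all, cap 44 mm across, body 41 mm; closed, about 100 g (30 percent either way); stands upright on the bench, z up; it may be gripped by cap or body
- jar_large_center (a point): centre, half-way up, of the second largest of four sample jars of the same kind: a straight-sided round white jar with a black screw cap, 88 mm tall in all, cap 52 mm across, body 49 mm; closed, about 190 g (30 percent either way); stands upright on the bench, z up; it may be gripped by cap or body
- jar_largest_center (a point): centre, half-way up, of the largest of four sample jars of the same kind: a straight-sided round white jar with a black screw cap, 112 mm tall in all, cap 60 mm across, body 57 mm; closed, about 360 g (30 percent either way); stands upright on the bench, z up; it may be gripped by cap or body
- dish1: round steel drip dish on the low grey bottle stand, the end on the robot's right (-y); 89 mm across, lip 7 mm high, flat floor 80 mm across and 3 mm thick; origin at the centre of its underside, 14 mm above the bench (a jar in it stands 17 mm above the bench); fixed; y axis along the row towards dish4, x across the row; dishes 96 mm apart; the stand's rim, 58 mm behind the row, is 24 mm high
- dish2: round steel drip dish on the low grey bottle stand, second from the robot's right; 89 mm across, lip 7 mm high, flat floor 80 mm across and 3 mm thick; origin at the centre of its underside, 14 mm above the bench (a jar in it stands 17 mm above the bench); fixed; y axis along the row towards dish4, x across the row; dishes 96 mm apart; the stand's rim, 58 mm behind the row, is 24 mm high
- dish3: round steel drip dish on the low grey bottle stand, third from the robot's right; 89 mm across, lip 7 mm high, flat floor 80 mm across and 3 mm thick; origin at the centre of its underside, 14 mm above the bench (a jar in it stands 17 mm above the bench); fixed; y axis along the row towards dish4, x across the row; dishes 96 mm apart; the stand's rim, 58 mm behind the row, is 24 mm high
- dish4: round steel drip dish on the low grey bottle stand, the end on the robot's left (+y); 89 mm across, lip 7 mm high, flat floor 80 mm across and 3 mm thick; origin at the centre of its underside, 14 mm above the bench (a jar in it stands 17 mm above the bench); fixed; y axis along the row towards dish4, x across the row; dishes 96 mm apart; the stand's rim, 58 mm behind the row, is 24 mm high
- microscope_foot (a point): the inverted microscope, white with black stage and eyepieces, foot 340 x 200 mm, 500 mm tall, standing at the left (+y) or the right (-y) end of the bench, its eyepieces turned away from the robot (a low grey balance stands at the other end); this point is at bench level, the middle of the edge of its foot that is nearest the robot; fixed
- cylinder_center (a point): centre, half-way up, of the empty glass measuring cylinder that stands among the jars: 168 mm tall, tube 22 mm, foot 55 mm across; to be left alone
Not all that is in view belongs to the job. Leave any pink or purple look-alike of the part that bears jar_medium_center alone.

How it is judged (in metres and radians):
At the end, for the whole second after the job is handed in: Each jar stands upright (within 6 degrees) on the floor of its own dish, its centre within 12 mm of the dish's centre, at rest and released: in order of size along the row, the largest in the end dish nearest the microscope, the smallest in the dish at the other end (((world y of microscope_foot above 0 m and horizontal distance between jar_small_center and dish1 below 0.012 m and horizontal distance between jar_medium_center and dish2 below 0.012 m and horizontal distance between jar_large_center and dish3 below 0.012 m and horizontal distance between jar_largest_center and dish4 below 0.012 m) or (world y of microscope_foot below 0 m and horizontal distance between jar_small_center and dish4 below 0.012 m and horizontal distance between jar_medium_center and dish3 below 0.012 m and horizontal distance between jar_large_center and dish2 below 0.012 m and horizontal distance between jar_largest_center and dish1 below 0.012 m)) and height (world z) of jar_small_center between 0.0355 and 0.0435 m and angle between each of jar_small_center, jar_medium_center, jar_large_center, jar_largest_center's own z axis and vertical below 0.1 rad and linear speed of each of jar_small, jar_medium, jar_large, jar_largest below 0.02 m/s and height (world z) of jar_medium_center between 0.0455 and 0.0535 m and height (world z) of jar_large_center between 0.057 and 0.065 m and height (world z) of jar_largest_center between 0.069 and 0.077 m); the robot touches nothing.
It fails at once if a jar was tipped over (more than 30 degrees) (angle between any of jar_small_center, jar_medium_center, jar_large_center, jar_largest_center's own z axis and vertical above 0.52 rad).
It fails at once if a jar was dropped or slammed down (0.6 m/s within 20 mm of standing) ((height (world z) of jar_small_center below 0.0595 m and linear speed of jar_small above 0.6 m/s) or (height (world z) of jar_medium_center below 0.0695 m and linear speed of jar_medium above 0.6 m/s) or (height (world z) of jar_large_center below 0.081 m and linear speed of jar_large above 0.6 m/s) or (height (world z) of jar_largest_center below 0.093 m and linear speed of jar_largest above 0.6 m/s)).
It fails at once if the glass measuring cylinder was knocked over or pushed away (40 mm) (angle between cylinder_center's own z axis and vertical above 0.5 rad or distance of cylinder_center from where it was at the start of the episode above 0.04 m).
It also fails if it takes over 120 s, if anything falls off the work surface, if the arm or the gripper's body presses on something with over 40 N, if the wrist force passes 120 N, or if a joint passes its speed limit or range.

### The arm

A 6-joint arm with a two-finger parallel gripper is mounted at the origin on the work surface. World frame = base frame: x ahead of the robot, y to its left, z up, the work surface at z = 0. Lengths are in m, angles in degrees, forces in N, time in s.
With the tool pointing down it reaches from about 0.375 to 0.9 m from the base axis. Payload 3.1 kg.
Tool frame: the origin (TCP) lies at the very end of the fingers, on their centre line; the grasp point (between the pads) lies 19 mm behind it (grasp_offset is the distance from the TCP to the grasp point, in m); x points along the fingers, y is the direction in which the jaws open and shut, and the axes are right-handed (so a half turn about x gives the same grasp; the last joint's range is limited). The gripper opens to 87 mm and grips with 3 to 60 N. Pads are 19 mm wide; open, the fingers measure 117 mm over their backs; the gripper's body (75 mm by 190 mm) begins 51 mm behind the grasp point.
Start: joints at [-10.227, 30.224, 82.088, -0, 67.689, -10.227], TCP at [0.625, 0, 0.223] pointing down, gripper open.
Joint ranges: [-176.69, 176.69], [-43.24, 126.21], [12.49, 139.97], [-82, 262], [0, 151.66], [-163.58, 163.58]. Speed limits (degrees/s): [159.86, 159.86, 180, 180, 180, 180].

### API

Orientations are given as [roll, pitch, yaw] about the fixed x, y, z axes, in that order (R = Rz(yaw) Ry(pitch) Rx(roll)).
In Python, from bench import get_obs, camera, sign_off, grasp_offset gives the robot as it stands.
- The arm moves only by the tool move_arm, never from a script. Its argument "plan" is a list of rows, each an object of numbers: "hand": the closure, from 0 (fully open) to 1 (shut); "x", "y", "z": the shift along the tool's x, y, z in mm; "wx", "wy", "wz": the turn, a rotation vector about the tool's x, y, z in degrees. A call has exactly 5 rows; each row shifts and turns the pose as measured when the row begins, along the tool's axes as they then stand; what a row does not reach is not made up. A row lasts 1/10 s, in which the tool goes at most 50 mm and 8.59 degrees, less where a joint would pass 70% of its speed; a pose out of reach is approached as far as the arm can. A call with a gripper value outside its range is refused whole. The fingers move at their own pace and stop on an object; "force" is the grip in N (left out, the last holds). Time passes only in rows, so rows that do not move let the fingers close, or fill a call up. It gives the time, the measured TCP pose, the force and the opening at its end, in the units of the state.
- get_obs(): the state, without advancing time (a new reading comes with each control period).
- camera(name): name is "scene" or "side" or "wrist"; returns a dict with "image" (480x640x3 uint8, red, green, blue), "mtx" (3x3 intrinsics, pixels), "distortion" ([k1, k2, p1, p2, k3] as OpenCV has them; the pictures are not rectified), "pose" (4x4, takes a point from camera to world coordinates). Camera axes: x right, y down, z forward; pixel columns grow to the right and rows downward; lengths in m; the calibration is good to about 2 mm. A picture is of the moment at which its call begins. There is no depth.
- sign_off(): hands the job in, once; it reports no verdict.
The state is a dict: "t": time; "joint_positions": joint angles; "joint_vel": joint speeds; "tau": joint torques, N m; "ee_pos": TCP position; "tcp_rot": TCP orientation; "wrist_force": force on the tool from outside, world axes, zero at the start; "wrist_torque": the same for the moment, N m; "gripper_width": finger opening in m.
Only numpy, scipy, OpenCV 4.12 (cv2) and the standard library are available. Lean on these libraries where they do the work, as an engineer would, in place of code of your own. Each camera call takes 0.05 s, during which the arm holds its last target.

## Working session

There is one attempt and no reset: what is moved stays moved. The work goes in short steps, Python scripts to look and compute and a tool call to move; the robot and the scene stay as the last step left them, time stands still between calls to the robot, and variables do not carry over. Pictures are saved under pics/ and viewed, and the job is handed in when it is done.

Besides the shell and the picture viewer there is one more tool, called after ">>>" as name(argument=value, ...) on one line, values as JSON. move_arm: Moves the arm, as the interface text tells. Its arguments: {"type":"object","properties":{"plan":{"type":"array","items":{"type":"object","properties":{"hand":{"type":"number"},"x":{"type":"number"},"y":{"type":"number"},"z":{"type":"number"},"wx":{"type":"number"},"wy":{"type":"number"},"wz":{"type":"number"}}}},"force":{"type":"number"}},"required":["plan"]}

```bash
ls; mkdir -p pics; python3 - <<'E'
from bench import get_obs,camera,grasp_offset
import cv2,numpy as np
print(grasp_offset);print(get_obs())
for n in ["scene","side","wrist"]:
    c=camera(n);cv2.imwrite(f"pics/{n}0.png",c["image"][:,:,::-1]);np.savez(f"{n}0.npz",**c)
    print(n,c["mtx"].tolist(),c["distortion"],np.round(c["pose"],3).tolist())
E
```

```text
pics
0.0187
{'t': 0.0, 'joint_positions': array([-1.02274992e+01,  3.02790695e+01,  8.21564604e+01,  1.82412580e-03,
        6.76877029e+01, -1.02265165e+01]), 'joint_vel': array([-0.02172528,  0.03840808,  0.05949469, -0.08414756,  0.02891518,
       -0.00356926]), 'tau': array([-5.45745443e-04, -4.40045428e+01, -1.76593530e+01,  6.32597599e-02,
        5.83207863e-02, -1.53719384e-04]), 'ee_pos': array([6.24275384e-01, 1.67134282e-04, 2.21570102e-01]), 'tcp_rot': array([-101.01038294,   89.87675575,  168.98793997]), 'wrist_force': array([-0.84474678,  0.48342081,  0.26070864]), 'wrist_torque': array([ 0.02534049, -0.02363825, -0.04686547]), 'gripper_width': 0.08738144974695569}
scene [[515.0701320260752, 0.0, 318.73342731642487], [0.0, 515.0701320260752, 234.15877883179542], [0.0, 0.0, 1.0]] [0.04009388 0.         0.         0.         0.        ] [[0.844, 0.451, -0.291, 0.935], [0.537, -0.7, 0.471, -0.702], [0.009, -0.554, -0.832, 1.341], [0.0, 0.0, 0.0, 1.0]]
side [[584.0721410821419, 0.0, 339.0482483173332], [0.0, 584.0721410821419, 240.19291946119765], [0.0, 0.0, 1.0]] [0.02775647 0.         0.         0.         0.        ] [[-0.919, -0.194, 0.344, -0.088], [-0.395, 0.453, -0.799, 1.39], [-0.001, -0.87, -0.492, 0.936], [0.0, 0.0, 0.0, 1.0]]
wrist [[395.2181984078698, 0.0, 320.1265483111873], [0.0, 395.2181984078698, 239.17899178350945], [0.0, 0.0, 1.0]] [0.01828752 0.         0.         0.         0.        ] [[1.0, 0.001, -0.001, 0.625], [0.0, -0.971, -0.24, 0.065], [-0.001, 0.24, -0.971, 0.384], [0.0, 0.0, 0.0, 1.0]]
```

View pics/scene0.png

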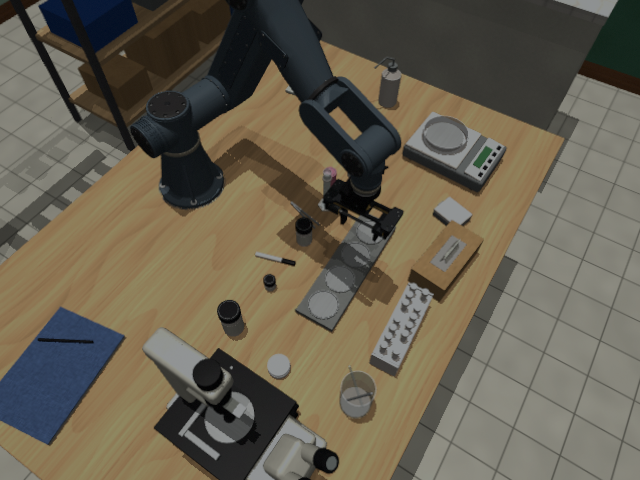

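View pics/side0.png

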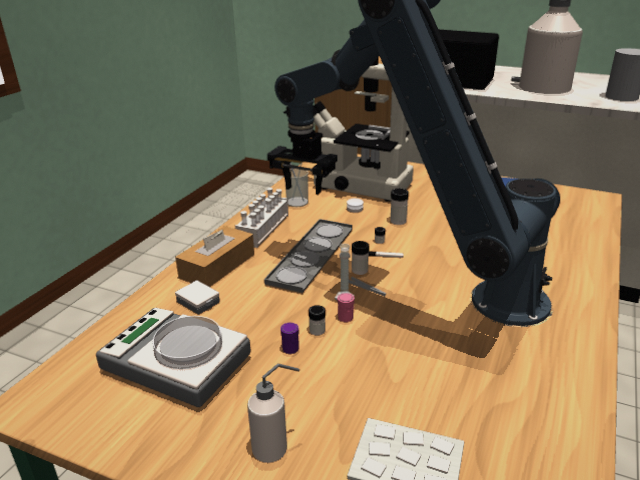

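View pics/wrist0.png

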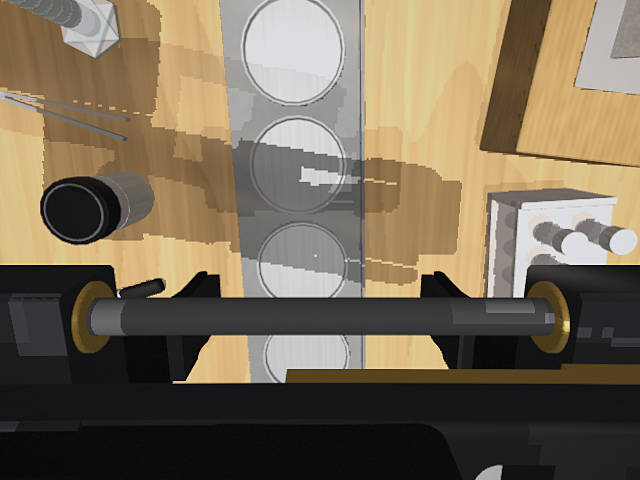

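Side view (px): largest jar (399,205), small (380,235), large (360,257), cylinder (346,265). There are three medium-size candidates: white with a black cap (317,320), pink (346,306) and purple (290,338). The white one matches the description. The microscope is at the −y end. Next I'll take enlarged crops.

```bash
cat > h.py <<'E'
import numpy as np,cv2
from bench import get_obs,camera
from scipy.spatial.transform import Rotation as R
def load(n):return dict(np.load(n+".npz"))
def ray(c,uv):
    p=cv2.undistortPoints(np.array([[uv]],float),c["mtx"],c["distortion"])[0,0]
    d=c["pose"][:3,:3]@np.array([p[0],p[1],1]);return c["pose"][:3,3],d/np.linalg.norm(d)
def plane(c,uv,z):
    o,d=ray(c,uv);return o+d*(z-o[2])/d[2]
def proj(c,P):
    T=np.linalg.inv(c["pose"]);r,_=cv2.Rodrigues(T[:3,:3])
    return cv2.projectPoints(np.array([P],float),r,T[:3,3],c["mtx"],c["distortion"])[0][0,0]
def tri(cs,uvs):
    A=np.zeros((3,3));b=np.zeros(3)
    for c,u in zip(cs,uvs):
        o,d=ray(c,u);M=np.eye(3)-np.outer(d,d);A+=M;b+=M@o
    return np.linalg.solve(A,b)
E
python3 - <<'E'
from h import *
s=load("side0")["image"][:,:,::-1];a=s[170:370,240:440];cv2.imwrite("pics/sc1.png",cv2.resize(a,(600,600),interpolation=cv2.INTER_CUBIC))
s=load("scene0")["image"][:,:,::-1];a=s[160:360,200:420];cv2.imwrite("pics/sc2.png",cv2.resize(a,(660,600),interpolation=cv2.INTER_CUBIC))
E
```

```text
(no output)
```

View pics/sc1.png

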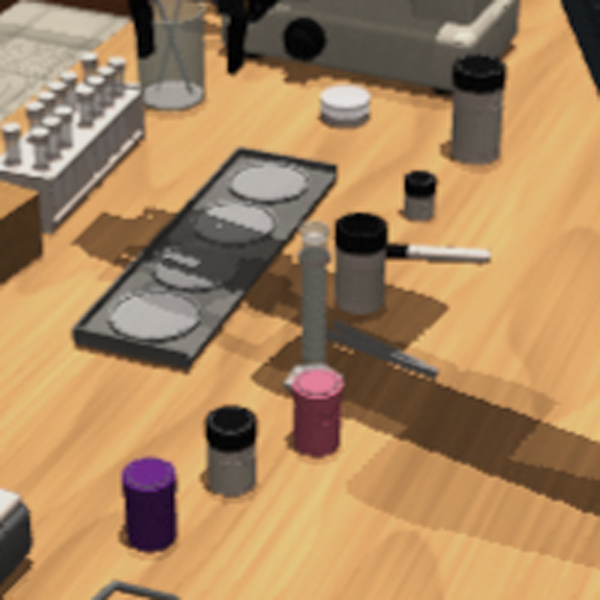

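View pics/sc2.png

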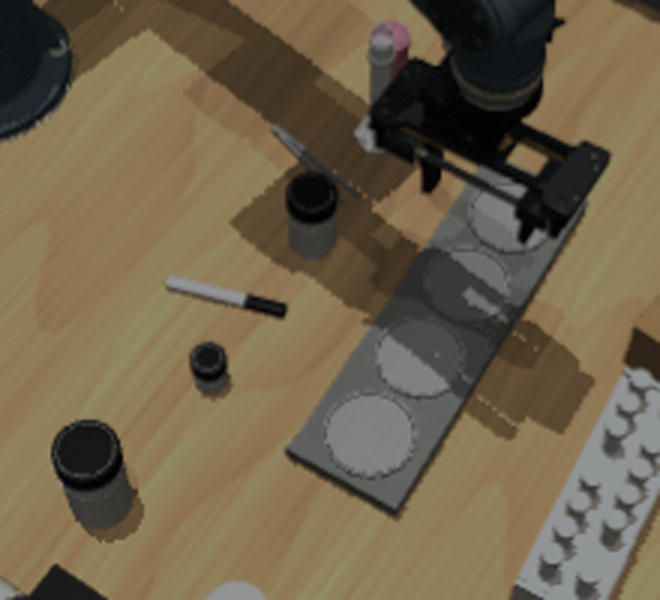

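```bash
python3 - <<'E'
from h import *
S=load("side0");C=load("scene0");W=load("wrist0")
H=dict(small=.045,medium=.065,large=.088,largest=.112)
sd=dict(largest=(480,70),small=(421,181),large=(361,229),medium=(231,421))
sc=dict(largest=(88,452),small=(208,358),large=(312,194))
for k in H:
    u=np.array(sd[k])/3+[240-.33,170-.33];print(k,"side",plane(S,u,H[k]).round(3))
    if k in sc:
        v=np.array(sc[k])/3+[200-.33,160-.33];print("  scene",plane(C,v,H[k]).round(3),"tri",tri([S,C],[u,v]).round(3))
print("wrist large",plane(W,(74,209),.088))
# dishes: bright grey ellipses
for n,pts in (("wrist",[(293,50),(297,165),(302,265)]),):
    for p in pts: print(plane(W,p,.021).round(4))
for i,p in enumerate([(153,316),(195,268),(234,222),(269,184)]):print("side d",plane(S,np.array(p)/3+[239.7,169.7],.018).round(4))
for i,p in enumerate([(510,212),(466,285),(419,357),(370,433)]):print("scene d",plane(C,np.array(p)/3+[199.7,159.7],.018).round(4))
u=np.array((309,378))/3+[239.7,169.7];print("cyl foot",plane(S,u,0.01)); print(plane(C,np.array((372,135))/3+[199.7,159.7],.01))
print("cyl top",plane(S,np.array((315,230))/3+[239.7,169.7],.168),plane(C,np.array((382,45))/3+[199.7,159.7],.168))
print("pink",plane(S,np.array((317,382))/3+[239.7,169.7],.065),"purple",plane(S,np.array((150,472))/3+[239.7,169.7],.065))
print(R.from_euler('xyz',get_obs()["tcp_rot"],degrees=True).as_matrix().round(3))
E
```

```text
small side [ 0.441 -0.169  0.045]
  scene [ 0.444 -0.175  0.045] tri [ 0.443 -0.174  0.042]
medium side [0.433 0.324 0.065]
large side [0.436 0.021 0.088]
  scene [0.44  0.013 0.088] tri [0.438 0.015 0.084]
largest side [ 0.429 -0.321  0.112]
  scene [ 0.436 -0.333  0.112] tri [ 0.433 -0.332  0.107]
wrist large [0.43931998 0.01499568 0.088     ]
[0.6013 0.1392 0.021 ]
[0.6033 0.0441 0.021 ]
[ 0.6068 -0.0504  0.021 ]
side d [0.6016 0.1426 0.018 ]
side d [0.6038 0.047  0.018 ]
side d [ 0.6072 -0.0528  0.018 ]
side d [ 0.6075 -0.1437  0.018 ]
scene d [0.5968 0.1446 0.018 ]
scene d [0.603  0.0435 0.018 ]
scene d [ 0.6058 -0.0521  0.018 ]
scene d [ 0.6091 -0.1468  0.018 ]
cyl foot [0.42761471 0.16834139 0.01      ]
[0.42073082 0.15662933 0.01      ]
cyl top [0.42262381 0.16770048 0.168     ] [0.43093211 0.15400711 0.168     ]
pink [0.38833099 0.24369189 0.065     ] purple [0.46281971 0.41118628 0.065     ]
[[-0.002  1.     0.   ]
 [ 0.     0.    -1.   ]
 [-1.    -0.002 -0.   ]]
```

```bash
python3 - <<'E'
from h import *
S=load("side0");C=load("scene0")
for p in [(250,55),(300,66),(450,92),(340,118)]:print("foot edge",plane(S,np.array(p)/3+[239.7,169.7],0).round(3))
print("stage corner",[plane(C,(148,340),z).round(3) for z in (.3,.4,.5)], plane(C,(225,352),.25).round(3))
E
```

```text
foot edge [ 0.785 -0.481  0.   ]
foot edge [ 0.713 -0.475  0.   ]
foot edge [ 0.513 -0.478  0.   ]
foot edge [ 0.61  -0.358  0.   ]
stage corner [array([ 0.41 , -0.536,  0.3  ]), array([ 0.461, -0.552,  0.4  ]), array([ 0.511, -0.568,  0.5  ])] [ 0.546 -0.459  0.25 ]
```

>>> move_arm(plan=[{"hand": 0,"y": -40,"z": 40},{"hand": 0,"y": -40,"z": 40},{"hand": 0,"y": -40,"z": 40},{"hand": 0,"y": -40,"z": 40},{"hand": 0,"y": -25,"z": 40}])

```text
invalid input
```

>>> move_arm(plan=[{"hand": 0,"x": 0,"y": -40,"z": 30,"wx": 0,"wy": 0,"wz": 0},{"hand": 0,"x": 0,"y": -40,"z": 30,"wx": 0,"wy": 0,"wz": 0},{"hand": 0,"x": 0,"y": -40,"z": 30,"wx": 0,"wy": 0,"wz": 0},{"hand": 0,"x": 0,"y": -40,"z": 30,"wx": 0,"wy": 0,"wz": 0},{"hand": 0,"x": 0,"y": -25,"z": 30,"wx": 0,"wy": 0,"wz": 0}], force=20)

```text
t: 0.65
ee_pos: [0.4391, -0.149, 0.2194]
tcp_rot: [163.8, 89.9, 74.4]
wrist_force: [-0.5, -0.9, -0.5]
gripper_width: 0.0869
```

>>> move_arm(plan=[{"hand": 0,"x": 0,"y": 0,"z": 40,"wx": 0,"wy": 0,"wz": 0},{"hand": 0,"x": 0,"y": 0,"z": 40,"wx": 0,"wy": 0,"wz": 0},{"hand": 0,"x": 0,"y": 0,"z": 5,"wx": 0,"wy": 0,"wz": 0},{"hand": 0,"x": 0,"y": 0,"z": 0,"wx": 0,"wy": 0,"wz": 0},{"hand": 0,"x": 0,"y": 0,"z": 0,"wx": 0,"wy": 0,"wz": 0}], force=20)

```text
t: 1.15
ee_pos: [0.4341, -0.2382, 0.2186]
tcp_rot: [-136.5, 89.7, 133.7]
wrist_force: [1.0, -0.3, 0.2]
gripper_width: 0.0868
```

```bash
cat > look.py <<'E'
import sys
from h import *
tag=sys.argv[1]
for n in sys.argv[2:] or ["wrist"]:
    c=camera(n);np.savez(f"{n}_{tag}.npz",**c);cv2.imwrite(f"pics/{n}_{tag}.png",c["image"][:,:,::-1])
o=get_obs();M=R.from_euler('xyz',o["tcp_rot"],degrees=True).as_matrix()
print(o["t"],o["ee_pos"].round(4),o["gripper_width"].round(4));print(M.round(4))
E
python3 look.py a wrist scene
```

```text
Traceback (most recent call last):
  File "look.py", line 7, in <module>
    print(o["t"],o["ee_pos"].round(4),o["gripper_width"].round(4));print(M.round(4))
                                      ^^^^^^^^^^^^^^^^^^^^^^^^
AttributeError: 'float' object has no attribute 'round'
```

View pics/wrist_a.png

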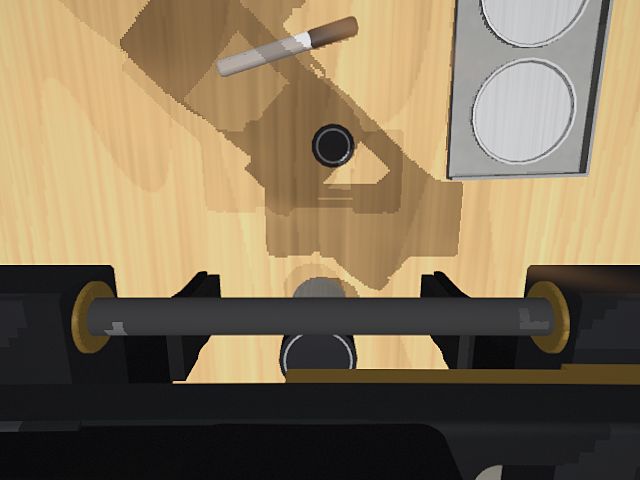

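View pics/scene_a.png

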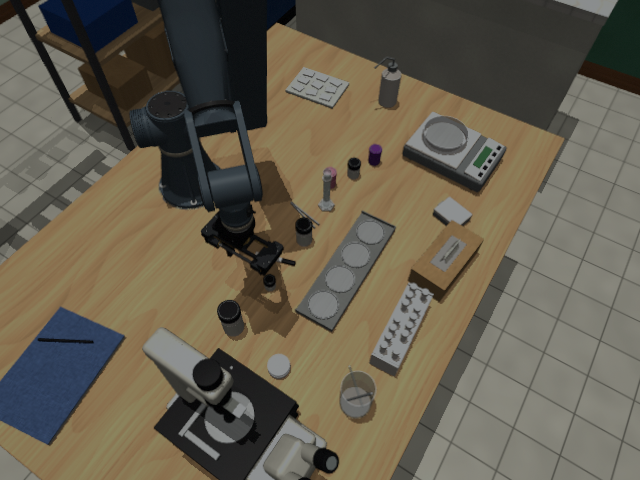

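The wrist view shows the small jar's cap at (333,146), dish1 at (524,110), and the largest jar's cap partly hidden at (318,358). The scene view now has all four dishes clear, and the medium jar at (354,165) sits between the pink and purple ones. I'll measure.

```bash
sed -i 's/o\["gripper_width"\].round(4)/round(o["gripper_width"],4)/' look.py; python3 - <<'E'
from h import *
W=load("wrist_a");C=load("scene_a")
im=W["image"];g=im.max(2)
def ell(mask,n):
    k=cv2.findContours(mask.astype(np.uint8),cv2.RETR_EXTERNAL,cv2.CHAIN_APPROX_NONE)[0]
    for c in sorted(k,key=cv2.contourArea)[::-1][:n]:
        yield cv2.contourArea(c),cv2.fitEllipse(cv2.convexHull(c))
m=np.zeros_like(g);m[110:185,295:375]=(g[110:185,295:375]<60)
for a,e in ell(m,1):print("small cap",a,e,plane(W,e[0],.045).round(4),plane(W,e[0],.04).round(4))
sat=im.max(2).astype(int)-im.min(2)
v=im.max(2).astype(int)
m=np.zeros_like(g);m[50:170,462:582]=((v>205)&(sat<30))[50:170,462:582]
for a,e in ell(m,1):print("dish1",a,e,plane(W,e[0],.019).round(4))
im=C["image"];v=im.max(2).astype(int);sat=v-im.min(2)
big=cv2.resize(im[200:330,295:400][:,:,::-1],None,fx=5,fy=5,interpolation=cv2.INTER_CUBIC);cv2.imwrite("pics/st.png",big[:600])
print(v[305,318:330],v[293,300:345])
m=np.zeros_like(g);m[200:330,295:400]=((v>125)&(sat<25))[200:330,295:400]
for a,e in ell(m,5):print(a,np.round(e[0],1),e[1],plane(C,e[0],.019).round(4))
o=get_obs();M=R.from_euler('xyz',o["tcp_rot"],degrees=True).as_matrix();print(o["ee_pos"],M.round(4))
E
```

```text
small cap 671.5 ((332.6264343261719, 145.48912048339844), (29.455463409423828, 30.420732498168945), 1.9704068899154663) [ 0.4439 -0.1763  0.045 ] [ 0.444  -0.1763  0.04  ]
dish1 2621.0 ((524.4137573242188, 111.90232849121094), (96.05587005615234, 110.56970977783203), 47.082122802734375) [ 0.6105 -0.1479  0.019 ]
[127 128 127 128 127 127 127 126 126 126 126 127] [140 139 139 140 139 140 121  99  92  90  90  91  96  95  97  90  95 122
 126 125 123 124 126 124 123 124 124 125 127 117  97  85 103 107  99  96
  96  95  94  78  92  96  96  96  96]
314.0 [324.9 305.7] (20.773330688476562, 26.201934814453125) [ 0.6164 -0.1487  0.019 ]
157.0 [394.5 318.3] (9.975421905517578, 66.59806823730469) [ 0.7997 -0.0766  0.019 ]Traceback (most recent call last):
  File "<stdin>", line 18, in <module>
  File "<stdin>", line 7, in ell
cv2.error: OpenCV(4.12.0) /io/opencv/modules/imgproc/src/shapedescr.cpp:361: error: (-201:Incorrect size of input array) There should be at least 5 points to fit the ellipse in function 'fitEllipseNoDirect'
```

```bash
python3 - <<'E'
from h import *
W=load("wrist_a");C=load("scene_a")
im=C["image"];v=im.max(2).astype(int);sat=v-im.min(2)
m=np.zeros(v.shape,np.uint8);m[200:330,295:400]=((v>112)&(sat<22))[200:330,295:400]
m=cv2.morphologyEx(m,cv2.MORPH_OPEN,np.ones((3,3)))
k=cv2.findContours(m,cv2.RETR_EXTERNAL,cv2.CHAIN_APPROX_NONE)[0]
P=[]
for c in k:
    if cv2.contourArea(c)>150:
        e=cv2.fitEllipse(cv2.convexHull(c));print(cv2.contourArea(c),np.round(e[0],1),np.round(e[1],1),plane(C,e[0],.019).round(4))
# wrist dish1 via hand points check
im=W["image"];v=im.max(2).astype(int)
print("row112",v[112,455:600].tolist());print("col",v[45:180,524].tolist())
o=get_obs();M=R.from_euler('xyz',o["tcp_rot"],degrees=True).as_matrix();print(o["ee_pos"],M.round(4))
E
```

```text
164.0 [393.2 320.3] [11.4 35.5] [ 0.7995 -0.0838  0.019 ]
528.0 [322.8 304.3] [25.2 28.1] [ 0.6093 -0.1483  0.019 ]
473.5 [339.4 278.7] [23.5 27. ] [ 0.6062 -0.0525  0.019 ]
429.0 [355.3 254.7] [22.2 26.2] [0.6038 0.0434 0.019 ]
389.5 [369.9 231.8] [20.8 25.3] [0.6003 0.1396 0.019 ]
row112 [164, 164, 166, 166, 166, 166, 166, 166, 165, 165, 166, 166, 167, 166, 151, 150, 103, 49, 228, 225, 178, 196, 210, 208, 210, 210, 207, 205, 206, 205, 205, 206, 207, 209, 210, 207, 205, 208, 206, 202, 202, 203, 205, 207, 208, 207, 208, 208, 205, 203, 204, 208, 209, 209, 208, 207, 207, 208, 207, 207, 205, 207, 209, 208, 208, 207, 204, 203, 207, 203, 205, 207, 204, 209, 206, 205, 204, 206, 208, 205, 202, 203, 205, 200, 202, 205, 205, 208, 208, 205, 201, 202, 206, 207, 208, 206, 202, 204, 206, 205, 201, 199, 202, 205, 205, 206, 207, 207, 203, 203, 203, 205, 205, 205, 201, 159, 119, 122, 145, 208, 216, 178, 162, 164, 165, 165, 166, 166, 166, 168, 176, 119, 60, 54, 57, 58, 57, 53, 71, 144, 166, 160, 187, 221, 226]
col [210, 214, 52, 147, 166, 161, 161, 161, 161, 161, 161, 160, 156, 201, 210, 196, 126, 103, 192, 209, 207, 205, 205, 205, 205, 205, 205, 205, 205, 204, 204, 204, 204, 203, 203, 203, 202, 202, 202, 202, 202, 202, 202, 202, 203, 202, 203, 204, 204, 204, 204, 205, 206, 206, 206, 204, 205, 204, 205, 204, 204, 203, 203, 203, 203, 203, 203, 203, 203, 203, 203, 205, 205, 204, 204, 205, 206, 207, 207, 206, 207, 207, 207, 207, 208, 208, 207, 207, 207, 208, 207, 207, 207, 206, 207, 206, 205, 205, 205, 205, 204, 204, 204, 205, 205, 205, 205, 207, 207, 206, 207, 207, 207, 209, 209, 149, 113, 196, 214, 188, 166, 164, 165, 164, 164, 164, 165, 168, 159, 87, 146, 169, 163, 203, 227]
[ 0.4341194  -0.23742684  0.21859786] [[-0.0035  1.      0.0046]
 [ 0.0037  0.0046 -1.    ]
 [-1.     -0.0035 -0.0037]]
```

>>> move_arm(plan=[{"hand": 0,"x": 0,"y": 10,"z": -40,"wx": 0,"wy": 0,"wz": 0},{"hand": 0,"x": 30,"y": 0,"z": -21,"wx": 0,"wy": 0,"wz": 0},{"hand": 0,"x": 45,"y": 0,"z": 0,"wx": 0,"wy": 0,"wz": 0},{"hand": 0,"x": 20,"y": 0,"z": 0,"wx": 0,"wy": 0,"wz": 0},{"hand": 0,"x": 0,"y": 0,"z": 0,"wx": 0,"wy": 0,"wz": 0}], force=20)

```text
t: 1.75
ee_pos: [0.4465, -0.1693, 0.1234]
tcp_rot: [114.4, 89.9, 25.1]
wrist_force: [-0.8, -0.2, 0.8]
gripper_width: 0.0873
```

```bash
python3 look.py b wrist side
```

```text
1.85 [ 0.4479 -0.1708  0.1254] 0.0871
[[ 0.0055  0.9999  0.0118]
 [-0.0017  0.0118 -0.9999]
 [-1.      0.0055  0.0018]]
```

View pics/side_b.png

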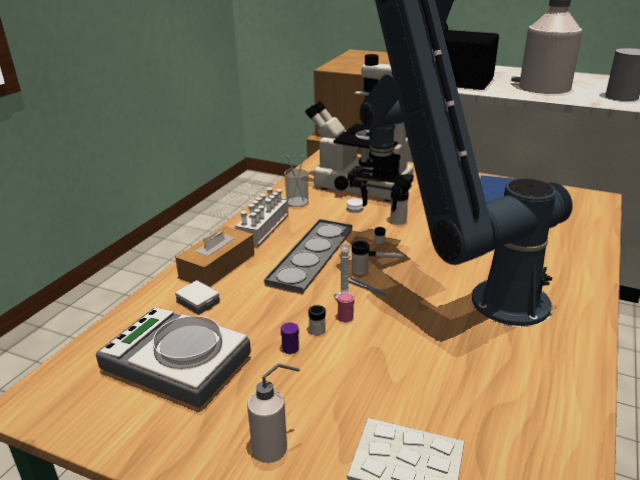

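The arm is above the small jar with nothing in the way, so I'll descend.

>>> move_arm(plan=[{"hand": 0,"x": 0,"y": -3,"z": 6,"wx": 0,"wy": 0,"wz": 0},{"hand": 0,"x": 45,"y": 0,"z": 0,"wx": 0,"wy": 0,"wz": 0},{"hand": 0,"x": 40,"y": 0,"z": 0,"wx": 0,"wy": 0,"wz": 0},{"hand": 0,"x": 10,"y": 0,"z": 0,"wx": 0,"wy": 0,"wz": 0},{"hand": 0,"x": 0,"y": 0,"z": 0,"wx": 0,"wy": 0,"wz": 0}], force=20)

```text
t: 2.35
ee_pos: [0.4535, -0.1841, 0.036]
tcp_rot: [57.0, 88.4, -32.3]
wrist_force: [0.8, -0.0, -0.1]
gripper_width: 0.0873
```

```bash
python3 look.py c wrist
```

```text
2.4 [ 0.4538 -0.1843  0.0367] 0.087
[[ 0.0248  0.9996  0.0126]
 [-0.0157  0.013  -0.9998]
 [-0.9996  0.0246  0.0161]]
```

View pics/wrist_c.png

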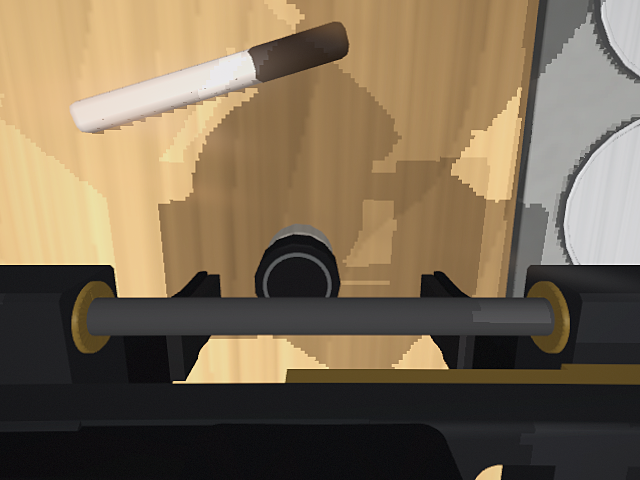

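```bash
cat > go.py <<'E'
import sys
from h import *
t=np.array([float(a) for a in sys.argv[1:4]])
o=get_obs();M=R.from_euler('xyz',o["tcp_rot"],degrees=True).as_matrix()
D=np.array([[0,1,0],[0,0,-1],[-1,0,0.]])
print("pos",o["ee_pos"].round(4),"w",round(o["gripper_width"],4),"F",o["wrist_force"].round(1),"t",round(o["t"],2))
print("shift mm",(M.T@(t-o["ee_pos"])*1000).round(1),"turn",R.from_matrix(M.T@D).as_rotvec(degrees=True).round(2), "after-turn shift",(D.T@(t-o["ee_pos"])*1000).round(1))
E
python3 go.py .4439 -.1763 .036
python3 - <<'E'
from h import *
W=load("wrist_c");print(plane(W,(297,283),.045))
E
```

```text
pos [ 0.4538 -0.1843  0.0367] w 0.087 F [0.7 0.2 0. ] t 2.4
shift mm [ 0.3 -9.8 -8.1] turn [ 0.73  0.91 -1.41] after-turn shift [ 0.7 -9.9 -8. ]
[ 0.44371466 -0.17551318  0.045     ]
```

Wrist view: the cap is at (297,283), consistent with (0.444, −0.176). I'll correct the position and tilt.

>>> move_arm(plan=[{"hand": 0,"x": 0,"y": -10,"z": -8,"wx": 0.7,"wy": 0.9,"wz": -1.4},{"hand": 0,"x": 0,"y": 0,"z": 0,"wx": 0,"wy": 0,"wz": 0},{"hand": 0,"x": 8,"y": 0,"z": 0,"wx": 0,"wy": 0,"wz": 0},{"hand": 0,"x": 8,"y": 0,"z": 0,"wx": 0,"wy": 0,"wz": 0},{"hand": 0,"x": 0,"y": 0,"z": 0,"wx": 0,"wy": 0,"wz": 0}], force=20)

```text
t: 2.9
ee_pos: [0.4458, -0.1779, 0.0248]
tcp_rot: [53.6, 89.5, -36.4]
wrist_force: [-0.4, 0.7, 0.4]
gripper_width: 0.0871
```

```bash
python3 go.py .4439 -.1763 .020
```

```text
pos [ 0.4458 -0.1779  0.0248] w 0.0871 F [-0.4  0.7  0.4] t 2.9
shift mm [ 4.8 -2.  -1.6] turn [-0.02  0.29 -0.4 ] after-turn shift [ 4.8 -1.9 -1.6]
```

>>> move_arm(plan=[{"hand": 0,"x": 5,"y": -2,"z": -1.5,"wx": 0,"wy": 0.3,"wz": -0.4},{"hand": 0.5,"x": 0,"y": 0,"z": 0,"wx": 0,"wy": 0,"wz": 0},{"hand": 0.7,"x": 0,"y": 0,"z": 0,"wx": 0,"wy": 0,"wz": 0},{"hand": 0.8,"x": 0,"y": 0,"z": 0,"wx": 0,"wy": 0,"wz": 0},{"hand": 0.8,"x": 0,"y": 0,"z": 0,"wx": 0,"wy": 0,"wz": 0}], force=15)

```text
t: 3.4
ee_pos: [0.4436, -0.1761, 0.0187]
tcp_rot: [-128.5, 89.9, 141.5]
wrist_force: [0.3, 0.9, -0.3]
gripper_width: 0.0626
```

```bash
python3 go.py .4439 -.1763 .150
```

```text
pos [ 0.4436 -0.1761  0.0187] w 0.0626 F [ 0.3  0.9 -0.3] t 3.4
shift mm [-1.313e+02  1.000e-01  0.000e+00] turn [-0.01 -0.07  0.09] after-turn shift [-131.3    0.3    0.2]
```

>>> move_arm(plan=[{"hand": 1,"x": 0,"y": 0,"z": 0,"wx": 0,"wy": 0,"wz": 0},{"hand": 1,"x": 0,"y": 0,"z": 0,"wx": 0,"wy": 0,"wz": 0},{"hand": 1,"x": 0,"y": 0,"z": 0,"wx": 0,"wy": 0,"wz": 0},{"hand": 1,"x": 0,"y": 0,"z": 0,"wx": 0,"wy": 0,"wz": 0},{"hand": 1,"x": 0,"y": 0,"z": 0,"wx": 0,"wy": 0,"wz": 0}], force=15)

```text
t: 3.9
ee_pos: [0.4437, -0.1762, 0.019]
tcp_rot: [-129.3, 89.9, 140.6]
wrist_force: [0.3, 0.4, -0.5]
gripper_width: 0.0353
```

```bash
python3 look.py d wrist; python3 go.py .4439 -.1763 .150
```

```text
3.95 [ 0.4438 -0.1763  0.019 ] 0.0351
[[-1.e-03  1.e+00 -2.e-04]
 [ 8.e-04 -2.e-04 -1.e+00]
 [-1.e+00 -1.e-03 -8.e-04]]
pos [ 0.4438 -0.1763  0.019 ] w 0.0351 F [ 0.2  0.7 -0.5] t 3.95
shift mm [-1.31e+02  0.00e+00 -1.00e-01] turn [-0.01 -0.05  0.05] after-turn shift [-1.31e+02  1.00e-01  0.00e+00]
```

View pics/wrist_d.png

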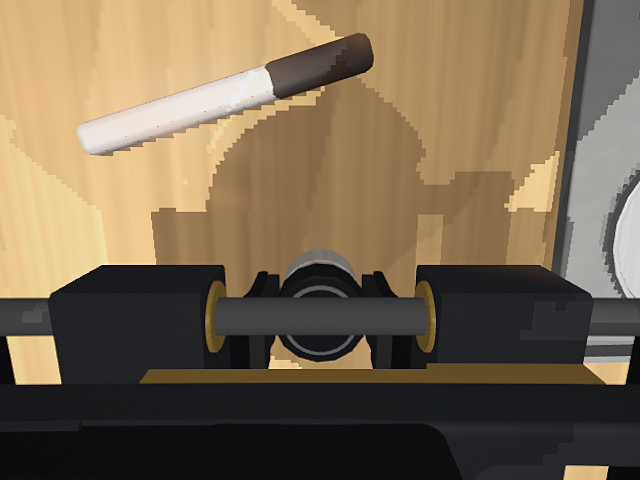

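>>> move_arm(plan=[{"hand": 1,"x": -20,"y": 0,"z": 0,"wx": 0,"wy": 0,"wz": 0},{"hand": 1,"x": -40,"y": 0,"z": 0,"wx": 0,"wy": 0,"wz": 0},{"hand": 1,"x": -40,"y": 0,"z": 0,"wx": 0,"wy": 0,"wz": 0},{"hand": 1,"x": -20,"y": 20,"z": -20,"wx": 0,"wy": 0,"wz": 0},{"hand": 1,"x": 0,"y": 30,"z": -30,"wx": 0,"wy": 0,"wz": 0}], force=15)

```text
t: 4.45
ee_pos: [0.4919, -0.1276, 0.1421]
tcp_rot: [-123.0, 89.6, 146.6]
wrist_force: [0.9, -0.2, -0.6]
gripper_width: 0.0353
```

```bash
python3 go.py .6003 .1395 .120
```

```text
pos [ 0.4919 -0.1276  0.1421] w 0.0353 F [ 0.9 -0.2 -0.6] t 4.45
shift mm [  22.5  106.5 -267.8] turn [-0.43 -0.24  0.36] after-turn shift [  22.1  108.4 -267.1]
```

>>> move_arm(plan=[{"hand": 1,"x": 0,"y": 20,"z": -40,"wx": -0.4,"wy": -0.2,"wz": 0.4},{"hand": 1,"x": 0,"y": 20,"z": -40,"wx": 0,"wy": 0,"wz": 0},{"hand": 1,"x": 0,"y": 20,"z": -40,"wx": 0,"wy": 0,"wz": 0},{"hand": 1,"x": 0,"y": 15,"z": -40,"wx": 0,"wy": 0,"wz": 0},{"hand": 1,"x": 0,"y": 15,"z": -40,"wx": 0,"wy": 0,"wz": 0}], force=15)

```text
t: 4.95
ee_pos: [0.5887, 0.077, 0.1447]
tcp_rot: [72.5, 89.5, -17.8]
wrist_force: [0.5, -1.0, 0.2]
gripper_width: 0.0353
```

```bash
python3 go.py .6003 .1395 .080
```

```text
pos [0.5887 0.077  0.1447] w 0.0353 F [ 0.5 -1.   0.2] t 4.95
shift mm [ 64.6  10.8 -62.8] turn [-0.29  0.16 -0.49] after-turn shift [ 64.7  11.6 -62.5]
```

>>> move_arm(plan=[{"hand": 1,"x": 0,"y": 6,"z": -35,"wx": -0.3,"wy": 0.2,"wz": -0.5},{"hand": 1,"x": 15,"y": 5,"z": -26,"wx": 0,"wy": 0,"wz": 0},{"hand": 1,"x": 25,"y": 0,"z": 0,"wx": 0,"wy": 0,"wz": 0},{"hand": 1,"x": 20,"y": 0,"z": 0,"wx": 0,"wy": 0,"wz": 0},{"hand": 1,"x": 0,"y": 0,"z": 0,"wx": 0,"wy": 0,"wz": 0}], force=15)

```text
t: 5.45
ee_pos: [0.6016, 0.1489, 0.083]
tcp_rot: [126.1, 89.8, 36.7]
wrist_force: [0.0, -0.7, -0.6]
gripper_width: 0.0353
```

```bash
python3 go.py .6003 .1395 .060
```

```text
pos [0.6016 0.1489 0.083 ] w 0.0353 F [ 0.  -0.7 -0.6] t 5.45
shift mm [23.  -1.4  9.5] turn [ 0.6  -0.15 -0.2 ] after-turn shift [23.  -1.3  9.4]
```

>>> move_arm(plan=[{"hand": 1,"x": 10,"y": -1.3,"z": 9.4,"wx": 0.6,"wy": -0.2,"wz": -0.2},{"hand": 1,"x": 15,"y": 0,"z": 0,"wx": 0,"wy": 0,"wz": 0},{"hand": 1,"x": 8,"y": 0,"z": 0,"wx": 0,"wy": 0,"wz": 0},{"hand": 1,"x": 3,"y": 0,"z": 0,"wx": 0,"wy": 0,"wz": 0},{"hand": 1,"x": 0,"y": 0,"z": 0,"wx": 0,"wy": 0,"wz": 0}], force=15)

```text
t: 5.95
ee_pos: [0.6011, 0.137, 0.0457]
tcp_rot: [41.7, 89.9, -48.5]
wrist_force: [0.2, -0.2, 0.0]
gripper_width: 0.0357
```

```bash
python3 go.py .6003 .1395 .036; python3 look.py e wrist
```

```text
pos [0.6011 0.137  0.0457] w 0.0357 F [ 0.2 -0.2  0. ] t 5.95
shift mm [ 9.7 -0.8 -2.5] turn [-0.19  0.08 -0.07] after-turn shift [ 9.7 -0.8 -2.5]
6.0 [0.6013 0.1371 0.046 ] 0.0357
[[ 0.0017  1.     -0.0031]
 [-0.0015 -0.0031 -1.    ]
 [-1.      0.0017  0.0015]]
```

View pics/wrist_e.png

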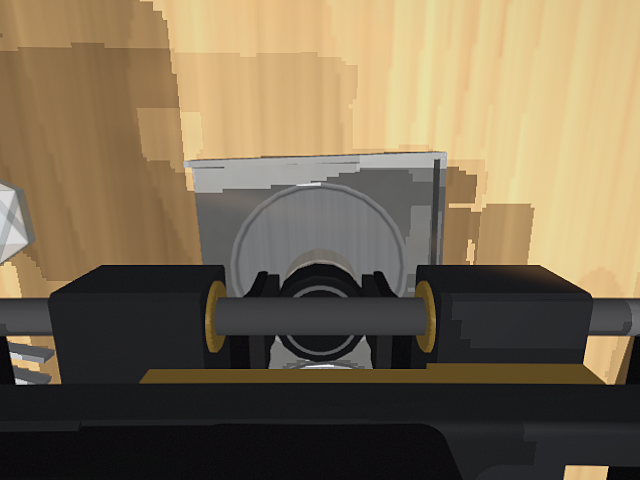

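The jar is centred over dish4 (dish centre column ≈318, jar ≈321). I'll lower it and release.

>>> move_arm(plan=[{"hand": 1,"x": 4,"y": -0.8,"z": -2.5,"wx": -0.2,"wy": 0,"wz": 0},{"hand": 1,"x": 3,"y": 0,"z": 0,"wx": 0,"wy": 0,"wz": 0},{"hand": 1,"x": 1.5,"y": 0,"z": 0,"wx": 0,"wy": 0,"wz": 0},{"hand": 1,"x": 0.5,"y": 0,"z": 0,"wx": 0,"wy": 0,"wz": 0},{"hand": 1,"x": 0,"y": 0,"z": 0,"wx": 0,"wy": 0,"wz": 0}], force=15)

```text
t: 6.5
ee_pos: [0.6017, 0.1401, 0.0378]
tcp_rot: [76.8, 89.7, -13.1]
wrist_force: [0.3, 1.4, 0.3]
gripper_width: 0.0351
```

```bash
python3 go.py .6003 .1395 .036
```

```text
pos [0.6017 0.1401 0.0378] w 0.0351 F [0.3 1.4 0.3] t 6.5
shift mm [ 1.8 -1.4  0.6] turn [ 0.05  0.07 -0.29] after-turn shift [ 1.8 -1.4  0.6]
```

>>> move_arm(plan=[{"hand": 1,"x": 1.5,"y": -1,"z": 0,"wx": 0,"wy": 0,"wz": 0},{"hand": 1,"x": 0,"y": 0,"z": 0,"wx": 0,"wy": 0,"wz": 0},{"hand": 0.4,"x": 0,"y": 0,"z": 0,"wx": 0,"wy": 0,"wz": 0},{"hand": 0.3,"x": 0,"y": 0,"z": 0,"wx": 0,"wy": 0,"wz": 0},{"hand": 0,"x": 0,"y": 0,"z": 0,"wx": 0,"wy": 0,"wz": 0}], force=15)

```text
t: 7.0
ee_pos: [0.601, 0.1401, 0.0367]
tcp_rot: [79.0, 89.6, -11.0]
wrist_force: [0.4, 0.6, 0.3]
gripper_width: 0.0519
```

```bash
python3 go.py .6003 .1395 .036
```

```text
pos [0.601  0.1401 0.0367] w 0.0519 F [0.4 0.6 0.3] t 7.0
shift mm [ 0.7 -0.7  0.6] turn [ 0.06  0.07 -0.35] after-turn shift [ 0.7 -0.7  0.6]
```

>>> move_arm(plan=[{"hand": 0,"x": -20,"y": 0,"z": 0,"wx": 0,"wy": 0,"wz": -0.3},{"hand": 0,"x": -40,"y": 0,"z": 0,"wx": 0,"wy": 0,"wz": 0},{"hand": 0,"x": -45,"y": 0,"z": 0,"wx": 0,"wy": 0,"wz": 0},{"hand": 0,"x": -40,"y": 0,"z": 0,"wx": 0,"wy": 0,"wz": 0},{"hand": 0,"x": -20,"y": 0,"z": -20,"wx": 0,"wy": 0,"wz": 0}], force=15)

```text
t: 7.5
ee_pos: [0.5985, 0.1583, 0.2027]
tcp_rot: [-76.7, 89.4, -166.8]
wrist_force: [0.5, 0.1, 0.7]
gripper_width: 0.0853
```

```bash
python3 look.py f side scene; python3 go.py .433 .264 .22
```

```text
7.6 [0.5991 0.1616 0.2031] 0.086
[[-7.3e-03  1.0e+00  2.1e-03]
 [-3.0e-04  2.1e-03 -1.0e+00]
 [-1.0e+00 -7.3e-03  3.0e-04]]
pos [0.5991 0.1616 0.2031] w 0.086 F [-0.1  0.2 -0.4] t 7.6
shift mm [ -15.7 -166.  -102.7] turn [0.12 0.02 0.42] after-turn shift [ -16.9 -166.1 -102.4]
```

View pics/side_f.png

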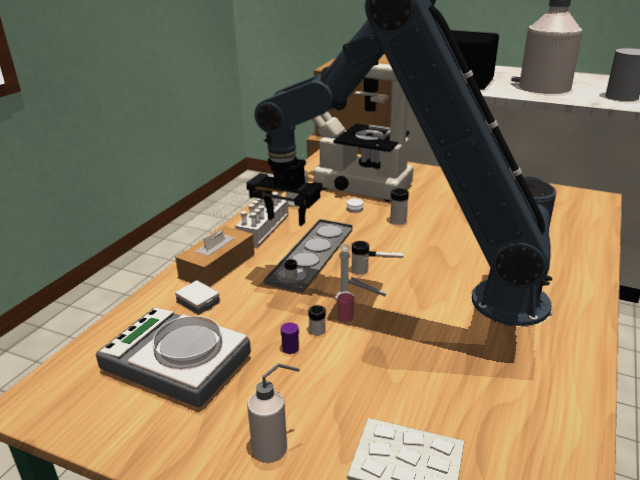

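The small jar stands in dish4 at (291,270). Next is the medium jar.

>>> move_arm(plan=[{"hand": 0,"x": -10,"y": -20,"z": -35,"wx": 0,"wy": 0,"wz": 0.4},{"hand": 0,"x": -5,"y": -35,"z": -30,"wx": 0,"wy": 0,"wz": 0},{"hand": 0,"x": 0,"y": -40,"z": -20,"wx": 0,"wy": 0,"wz": 0},{"hand": 0,"x": 0,"y": -40,"z": -17,"wx": 0,"wy": 0,"wz": 0},{"hand": 0,"x": 0,"y": -20,"z": 0,"wx": 0,"wy": 0,"wz": 0}], force=15)

```text
t: 8.1
ee_pos: [0.4404, 0.2629, 0.2126]
tcp_rot: [-42.2, 89.7, -132.2]
wrist_force: [0.3, 0.4, -0.3]
gripper_width: 0.0868
```

>>> move_arm(plan=[{"hand": 0,"x": 0,"y": 0,"z": 0,"wx": 0,"wy": 0,"wz": 0},{"hand": 0,"x": 0,"y": 0,"z": 0,"wx": 0,"wy": 0,"wz": 0},{"hand": 0,"x": 0,"y": 0,"z": 0,"wx": 0,"wy": 0,"wz": 0},{"hand": 0,"x": 0,"y": 0,"z": 0,"wx": 0,"wy": 0,"wz": 0},{"hand": 0,"x": 0,"y": 0,"z": 0,"wx": 0,"wy": 0,"wz": 0}], force=15)

```text
t: 8.6
ee_pos: [0.4401, 0.261, 0.2094]
tcp_rot: [-49.5, 89.4, -139.6]
wrist_force: [0.0, -0.6, -0.4]
gripper_width: 0.0872
```

```bash
python3 look.py g wrist; python3 go.py .433 .324 .12
```

```text
8.65 [0.4402 0.261  0.2095] 0.087
[[-0.0076  1.     -0.0012]
 [-0.0067 -0.0012 -1.    ]
 [-0.9999 -0.0076  0.0067]]
pos [0.4402 0.261  0.2095] w 0.087 F [-0.1 -0.  -0.1] t 8.65
shift mm [ 89.1  -6.6 -63.6] turn [-0.07  0.38  0.44] after-turn shift [ 89.5  -7.2 -63. ]
```

View pics/wrist_g.png

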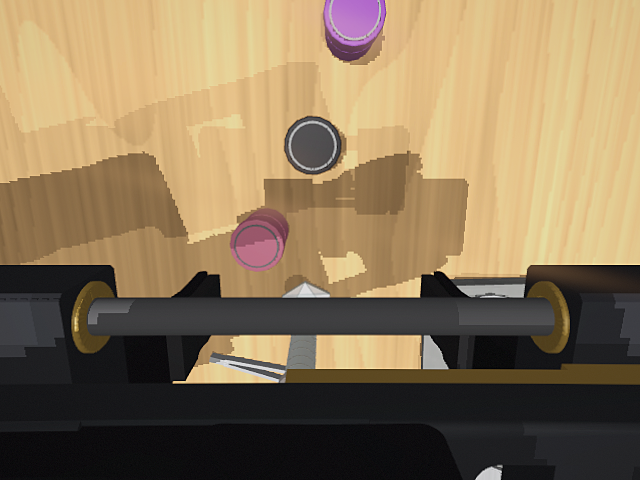

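There are three candidates: black cap (312,145), pink (257,245) and purple (355,15). The black-capped white jar is the one meant, as the earlier crop confirmed.

```bash
python3 - <<'E'
from h import *
W=load("wrist_g");im=W["image"];g=im.max(2)
for th in (70,85,100):
    m=np.zeros_like(g);m[105:185,275:350]=(g[105:185,275:350]<th)
    k=max(cv2.findContours(m,cv2.RETR_EXTERNAL,cv2.CHAIN_APPROX_NONE)[0],key=cv2.contourArea);e=cv2.fitEllipse(cv2.convexHull(k))
    print(e,plane(W,e[0],.065).round(4))
E
python3 go.py .433 .325 .12
```

```text
((313.11749267578125, 145.17449951171875), (54.672142028808594, 56.995460510253906), 8.731771469116211) [0.4339 0.3219 0.065 ]
((312.42352294921875, 145.22935485839844), (41.31756591796875, 43.3735466003418), 162.7683868408203) [0.4334 0.3219 0.065 ]
((312.40533447265625, 144.93653869628906), (56.58507537841797, 58.328060150146484), 166.60533142089844) [0.4333 0.3221 0.065 ]
pos [0.4402 0.261  0.2095] w 0.087 F [-0.1 -0.  -0.1] t 8.65
shift mm [ 89.1  -6.6 -64.6] turn [-0.07  0.38  0.44] after-turn shift [ 89.5  -7.2 -64. ]
```

>>> move_arm(plan=[{"hand": 0,"x": 0,"y": -6.5,"z": -35,"wx": 0,"wy": 0.4,"wz": 0.4},{"hand": 0,"x": 25,"y": 0,"z": -25,"wx": 0,"wy": 0,"wz": 0},{"hand": 0,"x": 40,"y": 0,"z": 0,"wx": 0,"wy": 0,"wz": 0},{"hand": 0,"x": 20,"y": 0,"z": 0,"wx": 0,"wy": 0,"wz": 0},{"hand": 0,"x": 0,"y": 0,"z": 0,"wx": 0,"wy": 0,"wz": 0}], force=15)

```text
t: 9.15
ee_pos: [0.4409, 0.3236, 0.1233]
tcp_rot: [115.9, 89.4, 25.5]
wrist_force: [-0.4, 1.6, -0.3]
gripper_width: 0.0874
```

```bash
python3 go.py .4335 .322 .07
```

```text
pos [0.4409 0.3236 0.1233] w 0.0874 F [-0.4  1.6 -0.3] t 9.15
shift mm [53.2 -7.8  1.9] turn [-0.35 -0.25 -0.51] after-turn shift [53.3 -7.4  1.6]
```

>>> move_arm(plan=[{"hand": 0,"x": 0,"y": -7.5,"z": 1.6,"wx": -0.3,"wy": -0.2,"wz": -0.5},{"hand": 0,"x": 25,"y": 0,"z": 0,"wx": 0,"wy": 0,"wz": 0},{"hand": 0,"x": 25,"y": 0,"z": 0,"wx": 0,"wy": 0,"wz": 0},{"hand": 0,"x": 5,"y": 0,"z": 0,"wx": 0,"wy": 0,"wz": 0},{"hand": 0,"x": 0,"y": 0,"z": 0,"wx": 0,"wy": 0,"wz": 0}], force=15)

```text
t: 9.65
ee_pos: [0.4372, 0.3227, 0.0724]
tcp_rot: [119.2, 89.5, 29.1]
wrist_force: [-0.1, -0.1, 0.1]
gripper_width: 0.0871
```

```bash
python3 look.py i wrist;python3 go.py .4335 .322 .038
```

```text
9.7 [0.4374 0.3228 0.0728] 0.0869
[[ 0.0082  1.     -0.002 ]
 [ 0.0045 -0.0021 -1.    ]
 [-1.      0.0081 -0.0045]]
pos [0.4374 0.3228 0.0728] w 0.0869 F [0.6 0.4 0.1] t 9.7
shift mm [34.7 -4.1  1. ] turn [-0.12 -0.26 -0.47] after-turn shift [34.8 -3.9  0.8]
```

View pics/wrist_i.png

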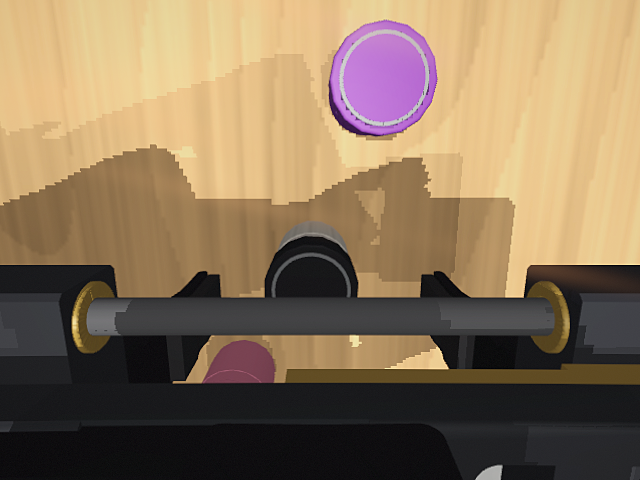

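The black cap lies between the fingers at about (314,290), with pink and purple clear of them. I'll descend and grip.

>>> move_arm(plan=[{"hand": 0,"x": 0,"y": -4,"z": 1,"wx": 0,"wy": -0.3,"wz": -0.5},{"hand": 0,"x": 20,"y": 0,"z": 0,"wx": 0,"wy": 0,"wz": 0},{"hand": 0,"x": 11,"y": 0,"z": 0,"wx": 0,"wy": 0,"wz": 0},{"hand": 0,"x": 0,"y": 0,"z": 0,"wx": 0,"wy": 0,"wz": 0},{"hand": 0,"x": 0,"y": 0,"z": 0,"wx": 0,"wy": 0,"wz": 0}], force=15)

```text
t: 10.2
ee_pos: [0.4364, 0.3234, 0.0468]
tcp_rot: [111.1, 89.5, 21.0]
wrist_force: [0.1, -0.6, 0.4]
gripper_width: 0.0871
```

```bash
python3 go.py .4335 .322 .038
```

```text
pos [0.4364 0.3234 0.0468] w 0.0871 F [ 0.1 -0.6  0.4] t 10.2
shift mm [ 8.8 -2.9  1.4] turn [-0.12 -0.17 -0.43] after-turn shift [ 8.8 -2.9  1.4]
```

>>> move_arm(plan=[{"hand": 0,"x": 9,"y": -3,"z": 1.4,"wx": -0.1,"wy": -0.2,"wz": -0.4},{"hand": 1,"x": 0,"y": 0,"z": 0,"wx": 0,"wy": 0,"wz": 0},{"hand": 1,"x": 0,"y": 0,"z": 0,"wx": 0,"wy": 0,"wz": 0},{"hand": 1,"x": 0,"y": 0,"z": 0,"wx": 0,"wy": 0,"wz": 0},{"hand": 1,"x": 0,"y": 0,"z": 0,"wx": 0,"wy": 0,"wz": 0}], force=20)

```text
t: 10.7
ee_pos: [0.434, 0.3224, 0.0386]
tcp_rot: [92.3, 89.9, 2.3]
wrist_force: [0.1, -0.4, 0.9]
gripper_width: 0.0628
```

>>> move_arm(plan=[{"hand": 1,"x": 0,"y": 0,"z": 0,"wx": 0,"wy": 0,"wz": 0},{"hand": 1,"x": 0,"y": 0,"z": 0,"wx": 0,"wy": 0,"wz": 0},{"hand": 1,"x": 0,"y": 0,"z": 0,"wx": 0,"wy": 0,"wz": 0},{"hand": 1,"x": 0,"y": 0,"z": 0,"wx": 0,"wy": 0,"wz": 0},{"hand": 1,"x": 0,"y": 0,"z": 0,"wx": 0,"wy": 0,"wz": 0}], force=20)

```text
t: 11.2
ee_pos: [0.434, 0.3224, 0.0389]
tcp_rot: [95.3, 89.9, 5.3]
wrist_force: [-0.2, 0.1, -0.7]
gripper_width: 0.0437
```

```bash
python3 go.py .6033 .0437 .14
```

```text
pos [0.434  0.3224 0.0389] w 0.0437 F [-0.2  0.1 -0.7] t 11.2
shift mm [-100.8  169.5  278.7] turn [ 0.   -0.01 -0.13] after-turn shift [-101.1  169.3  278.7]
```

>>> move_arm(plan=[{"hand": 1,"x": -20,"y": 0,"z": 0,"wx": 0,"wy": 0,"wz": 0},{"hand": 1,"x": -40,"y": 0,"z": 0,"wx": 0,"wy": 0,"wz": 0},{"hand": 1,"x": -40,"y": 10,"z": 0,"wx": 0,"wy": 0,"wz": 0},{"hand": 1,"x": -5,"y": 40,"z": 0,"wx": 0,"wy": 0,"wz": 0},{"hand": 1,"x": 0,"y": 40,"z": 10,"wx": 0,"wy": 0,"wz": 0}], force=20)

```text
t: 11.7
ee_pos: [0.5173, 0.3122, 0.1449]
tcp_rot: [-66.4, 89.3, -156.1]
wrist_force: [0.5, 0.5, -1.1]
gripper_width: 0.0435
```

```bash
python3 go.py .6033 .0437 .15
```

```text
pos [0.5173 0.3122 0.1449] w 0.0435 F [ 0.5  0.5 -1.1] t 11.7
shift mm [ -4.7  84.5 269. ] turn [0.31 0.26 0.6 ] after-turn shift [ -5.1  86.  268.5]
```

>>> move_arm(plan=[{"hand": 1,"x": -5,"y": 30,"z": 30,"wx": 0.3,"wy": 0.3,"wz": 0.6},{"hand": 1,"x": 0,"y": 30,"z": 35,"wx": 0,"wy": 0,"wz": 0},{"hand": 1,"x": 0,"y": 15,"z": 40,"wx": 0,"wy": 0,"wz": 0},{"hand": 1,"x": 0,"y": 0,"z": 40,"wx": 0,"wy": 0,"wz": 0},{"hand": 1,"x": 0,"y": 0,"z": 40,"wx": 0,"wy": 0,"wz": 0}], force=20)

```text
t: 12.2
ee_pos: [0.6028, 0.1253, 0.1502]
tcp_rot: [108.4, 89.3, 18.8]
wrist_force: [0.2, -0.2, -0.9]
gripper_width: 0.0432
```

```bash
python3 go.py .6033 .0437 .12
```

```text
pos [0.6028 0.1253 0.1502] w 0.0432 F [ 0.2 -0.2 -0.9] t 12.2
shift mm [29.9 -0.3 81.7] turn [ 0.33 -0.22 -0.66] after-turn shift [30.2  0.5 81.6]
```

>>> move_arm(plan=[{"hand": 1,"x": 0,"y": 0,"z": 40,"wx": 0.3,"wy": -0.2,"wz": -0.6},{"hand": 1,"x": 0,"y": 0,"z": 35,"wx": 0,"wy": 0,"wz": 0},{"hand": 1,"x": 15,"y": 0,"z": 4,"wx": 0,"wy": 0,"wz": 0},{"hand": 1,"x": 25,"y": 0,"z": 0,"wx": 0,"wy": 0,"wz": 0},{"hand": 1,"x": 0,"y": 0,"z": 0,"wx": 0,"wy": 0,"wz": 0}], force=20)

```text
t: 12.7
ee_pos: [0.6026, 0.0351, 0.1083]
tcp_rot: [-6.0, 89.9, -96.5]
wrist_force: [-0.4, 0.8, -1.4]
gripper_width: 0.0429
```

```bash
python3 go.py .6033 .0437 .07
```

```text
pos [0.6026 0.0351 0.1083] w 0.0429 F [-0.4  0.8 -1.4] t 12.7
shift mm [38.3  0.7 -8.6] turn [-0.52  0.09  0.01] after-turn shift [38.3  0.7 -8.6]
```

>>> move_arm(plan=[{"hand": 1,"x": 5,"y": 0.7,"z": -8.6,"wx": -0.5,"wy": 0.1,"wz": 0},{"hand": 1,"x": 15,"y": 0,"z": 0,"wx": 0,"wy": 0,"wz": 0},{"hand": 1,"x": 15,"y": 0,"z": 0,"wx": 0,"wy": 0,"wz": 0},{"hand": 1,"x": 4,"y": 0,"z": 0,"wx": 0,"wy": 0,"wz": 0},{"hand": 1,"x": 0,"y": 0,"z": 0,"wx": 0,"wy": 0,"wz": 0}], force=20)

```text
t: 13.2
ee_pos: [0.6049, 0.0474, 0.0697]
tcp_rot: [111.6, 89.8, 21.8]
wrist_force: [0.7, 0.0, -1.1]
gripper_width: 0.0433
```

```bash
python3 go.py .6033 .0437 .0560; python3 look.py j wrist
```

```text
pos [0.6049 0.0474 0.0697] w 0.0433 F [ 0.7  0.  -1.1] t 13.2
shift mm [13.7 -1.7  3.8] turn [ 0.2  -0.07 -0.18] after-turn shift [13.7 -1.6  3.7]
13.25 [0.6049 0.0475 0.07  ] 0.0431
[[ 0.0033  1.      0.0034]
 [ 0.0013  0.0034 -1.    ]
 [-1.      0.0033 -0.0013]]
```

View pics/wrist_j.png

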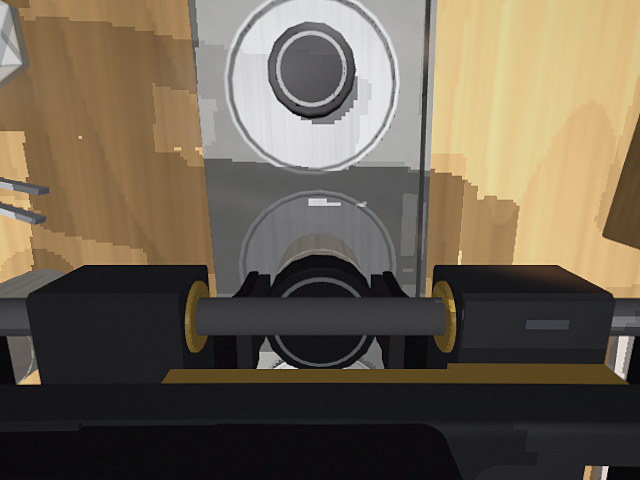

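```bash
python3 - <<'E'
from h import *
W=load("wrist_j");print("small",plane(W,(311.5,69),.062),"dish4",plane(W,(312,85),.020))
E
```

```text
small [0.60117259 0.14006362 0.062     ] dish4 [0.60070647 0.13956403 0.02      ]
```

>>> move_arm(plan=[{"hand": 1,"x": 7,"y": -1.7,"z": 3.7,"wx": 0.2,"wy": -0.1,"wz": -0.2},{"hand": 1,"x": 4,"y": 0,"z": 0,"wx": 0,"wy": 0,"wz": 0},{"hand": 1,"x": 2,"y": 0,"z": 0,"wx": 0,"wy": 0,"wz": 0},{"hand": 1,"x": 0.5,"y": 0,"z": 0,"wx": 0,"wy": 0,"wz": 0},{"hand": 1,"x": 0,"y": 0,"z": 0,"wx": 0,"wy": 0,"wz": 0}], force=20)

```text
t: 13.75
ee_pos: [0.6044, 0.0434, 0.057]
tcp_rot: [69.5, 89.8, -20.5]
wrist_force: [-0.8, -0.4, -1.5]
gripper_width: 0.0436
```

```bash
python3 go.py .6033 .0437 .0560
```

```text
pos [0.6044 0.0434 0.057 ] w 0.0436 F [-0.8 -0.4 -1.5] t 13.75
shift mm [ 1.  -1.1 -0.3] turn [-0.01  0.06 -0.15] after-turn shift [ 1.  -1.1 -0.3]
```

The small jar measures within 1 mm of dish4's centre. Now I'll set the medium jar down and release it.

>>> move_arm(plan=[{"hand": 1,"x": 1.2,"y": -1,"z": 0,"wx": 0,"wy": 0,"wz": 0},{"hand": 1,"x": 0,"y": 0,"z": 0,"wx": 0,"wy": 0,"wz": 0},{"hand": 0,"x": 0,"y": 0,"z": 0,"wx": 0,"wy": 0,"wz": 0},{"hand": 0,"x": 0,"y": 0,"z": 0,"wx": 0,"wy": 0,"wz": 0},{"hand": 0,"x": 0,"y": 0,"z": 0,"wx": 0,"wy": 0,"wz": 0}], force=20)

```text
t: 14.25
ee_pos: [0.6042, 0.0432, 0.0567]
tcp_rot: [75.9, 89.7, -14.1]
wrist_force: [0.8, -0.2, -0.3]
gripper_width: 0.0601
```

```bash
python3 go.py .6033 .0437 .0560
```

```text
pos [0.6042 0.0432 0.0567] w 0.0601 F [ 0.8 -0.2 -0.3] t 14.25
shift mm [ 0.7 -0.9 -0.5] turn [-0.02  0.07 -0.28] after-turn shift [ 0.7 -0.9 -0.5]
```

>>> move_arm(plan=[{"hand": 0,"x": -20,"y": 0,"z": 0,"wx": 0,"wy": 0,"wz": 0},{"hand": 0,"x": -40,"y": 0,"z": 0,"wx": 0,"wy": 0,"wz": 0},{"hand": 0,"x": -40,"y": -10,"z": 0,"wx": 0,"wy": 0,"wz": 0},{"hand": 0,"x": -30,"y": -20,"z": 25,"wx": 0,"wy": 0,"wz": 0},{"hand": 0,"x": 0,"y": -30,"z": 35,"wx": 0,"wy": 0,"wz": 0}], force=20)

```text
t: 14.75
ee_pos: [0.5466, -0.0154, 0.1907]
tcp_rot: [76.5, 89.5, -13.2]
wrist_force: [-0.1, -0.8, -0.4]
gripper_width: 0.0865
```

```bash
python3 go.py .439 -.05 .20
```

```text
pos [ 0.5466 -0.0154  0.1907] w 0.0865 F [-0.1 -0.8 -0.4] t 14.75
shift mm [ -10.2 -107.7   34. ] turn [ 0.34  0.12 -0.5 ] after-turn shift [  -9.3 -107.6   34.6]
```

>>> move_arm(plan=[{"hand": 0,"x": -10,"y": -40,"z": 20,"wx": 0.3,"wy": 0.1,"wz": -0.5},{"hand": 0,"x": 0,"y": -40,"z": 10,"wx": 0,"wy": 0,"wz": 0},{"hand": 0,"x": 0,"y": -20,"z": 0,"wx": 0,"wy": 0,"wz": 0},{"hand": 0,"x": 0,"y": 0,"z": 0,"wx": 0,"wy": 0,"wz": 0},{"hand": 0,"x": 0,"y": 0,"z": 0,"wx": 0,"wy": 0,"wz": 0}], force=20)

```text
t: 15.25
ee_pos: [0.4421, -0.05, 0.2039]
tcp_rot: [56.6, 89.6, -33.7]
wrist_force: [0.9, -0.2, 0.8]
gripper_width: 0.0868
```

```bash
python3 look.py k wrist; python3 go.py .439 .014 .20
```

```text
15.3 [ 0.4422 -0.0499  0.2037] 0.0874
[[ 0.0055  1.     -0.0037]
 [-0.0039 -0.0036 -1.    ]
 [-1.      0.0056  0.0039]]
pos [ 0.4422 -0.0499  0.2037] w 0.0874 F [-0.2 -0.4 -1.1] t 15.3
shift mm [  3.5  -3.5 -63.9] turn [-0.21  0.22 -0.32] after-turn shift [  3.7  -3.2 -63.9]
```

View pics/wrist_k.png

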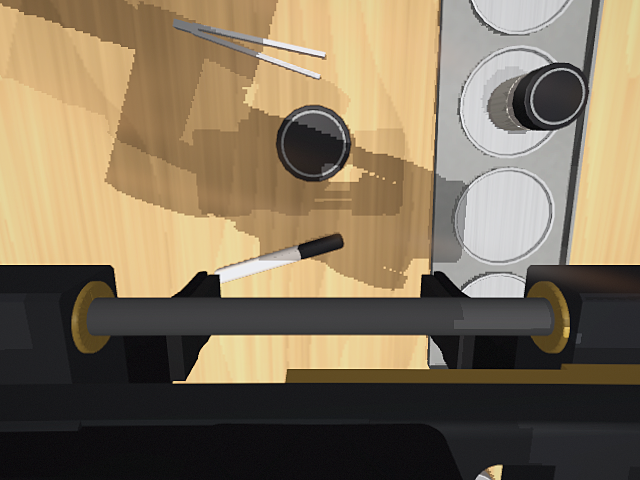

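The large jar's cap is at (313,143), and the medium jar stands in dish3 with its cap at (556,95). The pen lies near (280,258), clear of the jar.

```bash
python3 - <<'E'
from h import *
W=load("wrist_k");im=W["image"];g=im.max(2)
print("large",plane(W,(313,142.5),.088).round(4),"medium",plane(W,(556,95.5),.082).round(4))
for th in (75,90):
    m=np.zeros_like(g);m[100:190,270:356]=(g[100:190,270:356]<th)
    k=max(cv2.findContours(m,cv2.RETR_EXTERNAL,cv2.CHAIN_APPROX_NONE)[0],key=cv2.contourArea);e=cv2.fitEllipse(cv2.convexHull(k))
    print(e,plane(W,e[0],.088).round(4))
E
```

```text
large [0.4384 0.0134 0.088 ] medium [0.6026 0.0431 0.082 ]
((312.9341125488281, 144.31687927246094), (59.2746696472168, 60.23292922973633), 117.35633087158203) [0.4383 0.0122 0.088 ]
((312.9229736328125, 143.0868377685547), (74.12483215332031, 76.49462127685547), 176.3657684326172) [0.4383 0.013  0.088 ]
```

>>> move_arm(plan=[{"hand": 0,"x": 0,"y": -4,"z": -35,"wx": -0.2,"wy": 0.2,"wz": -0.3},{"hand": 0,"x": 20,"y": 0,"z": -26,"wx": 0,"wy": 0,"wz": 0},{"hand": 0,"x": 40,"y": 0,"z": 0,"wx": 0,"wy": 0,"wz": 0},{"hand": 0,"x": 15,"y": 0,"z": 0,"wx": 0,"wy": 0,"wz": 0},{"hand": 0,"x": 0,"y": 0,"z": 0,"wx": 0,"wy": 0,"wz": 0}], force=20)

```text
t: 15.8
ee_pos: [0.4514, 0.0129, 0.1274]
tcp_rot: [77.7, 89.1, -12.1]
wrist_force: [0.7, 0.6, 0.0]
gripper_width: 0.0872
```

```bash
python3 go.py .4384 .0132 .060
```

```text
pos [0.4514 0.0129 0.1274] w 0.0872 F [0.7 0.6 0. ] t 15.8
shift mm [ 67.2 -14.   -0.5] turn [ 0.16  0.19 -0.89] after-turn shift [ 67.4 -13.   -0.3]
```

>>> move_arm(plan=[{"hand": 0,"x": 0,"y": -13,"z": 0,"wx": 0.2,"wy": 0.2,"wz": -0.9},{"hand": 0,"x": 0,"y": -2,"z": 0,"wx": 0,"wy": 0,"wz": 0},{"hand": 0,"x": 20,"y": 0,"z": 0,"wx": 0,"wy": 0,"wz": 0},{"hand": 0,"x": 15,"y": 0,"z": 0,"wx": 0,"wy": 0,"wz": 0},{"hand": 0,"x": 0,"y": 0,"z": 0,"wx": 0,"wy": 0,"wz": 0}], force=20)

```text
t: 16.3
ee_pos: [0.4405, 0.0121, 0.0945]
tcp_rot: [78.0, 89.5, -12.0]
wrist_force: [-0.1, 0.4, -0.1]
gripper_width: 0.0869
```

```bash
python3 go.py .4384 .0132 .060
```

```text
pos [0.4405 0.0121 0.0945] w 0.0869 F [-0.1  0.4 -0.1] t 16.3
shift mm [34.5 -2.4 -1.1] turn [-0.01  0.1  -0.45] after-turn shift [34.5 -2.1 -1.1]
```

>>> move_arm(plan=[{"hand": 0,"x": 5,"y": -3,"z": -1,"wx": 0,"wy": 0.1,"wz": -0.5},{"hand": 0,"x": 15,"y": -1,"z": 0,"wx": 0,"wy": 0,"wz": 0},{"hand": 0,"x": 12,"y": -1,"z": 0,"wx": 0,"wy": 0,"wz": 0},{"hand": 0,"x": 3,"y": 0,"z": 0,"wx": 0,"wy": 0,"wz": 0},{"hand": 0,"x": 0,"y": 0,"z": 0,"wx": 0,"wy": 0,"wz": 0}], force=20)

```text
t: 16.8
ee_pos: [0.4388, 0.012, 0.0626]
tcp_rot: [76.2, 89.6, -13.9]
wrist_force: [-0.2, -0.1, 0.9]
gripper_width: 0.0868
```

```bash
python3 go.py .4384 .0132 .060
```

```text
pos [0.4388 0.012  0.0626] w 0.0868 F [-0.2 -0.1  0.9] t 16.8
shift mm [ 2.5 -0.4 -1.2] turn [-0.08  0.1  -0.42] after-turn shift [ 2.6 -0.4 -1.2]
```

>>> move_arm(plan=[{"hand": 0,"x": 2.5,"y": -0.4,"z": -1.2,"wx": 0,"wy": 0.1,"wz": -0.4},{"hand": 1,"x": 0,"y": 0,"z": 0,"wx": 0,"wy": 0,"wz": 0},{"hand": 1,"x": 0,"y": 0,"z": 0,"wx": 0,"wy": 0,"wz": 0},{"hand": 1,"x": 0,"y": 0,"z": 0,"wx": 0,"wy": 0,"wz": 0},{"hand": 1,"x": 0,"y": 0,"z": 0,"wx": 0,"wy": 0,"wz": 0}], force=25)

```text
t: 17.3
ee_pos: [0.44, 0.013, 0.062]
tcp_rot: [77.8, 89.8, -12.3]
wrist_force: [-0.1, 0.3, -0.5]
gripper_width: 0.0628
```

>>> move_arm(plan=[{"hand": 1,"x": 0,"y": 0,"z": 0,"wx": 0,"wy": 0,"wz": 0},{"hand": 1,"x": 0,"y": 0,"z": 0,"wx": 0,"wy": 0,"wz": 0},{"hand": 1,"x": 0,"y": 0,"z": 0,"wx": 0,"wy": 0,"wz": 0},{"hand": 1,"x": 0,"y": 0,"z": 0,"wx": 0,"wy": 0,"wz": 0},{"hand": 1,"x": 0,"y": 0,"z": 0,"wx": 0,"wy": 0,"wz": 0}], force=25)

```text
t: 17.8
ee_pos: [0.4398, 0.0131, 0.0621]
tcp_rot: [77.4, 89.8, -12.7]
wrist_force: [-0.9, 0.0, 0.9]
gripper_width: 0.0514
```

```bash
python3 look.py l wrist; python3 go.py .6062 -.052 .16
```

```text
17.85 [0.4397 0.0131 0.0621] 0.0512
[[ 3.8e-03  1.0e+00 -1.2e-03]
 [-8.0e-04 -1.2e-03 -1.0e+00]
 [-1.0e+00  3.8e-03  8.0e-04]]
pos [0.4397 0.0131 0.0621] w 0.0512 F [-0.8  0.1 -0.1] t 17.85
shift mm [-97.2 166.9  65. ] turn [-0.07  0.05 -0.22] after-turn shift [-97.9 166.5  65.1]
```

View pics/wrist_l.png

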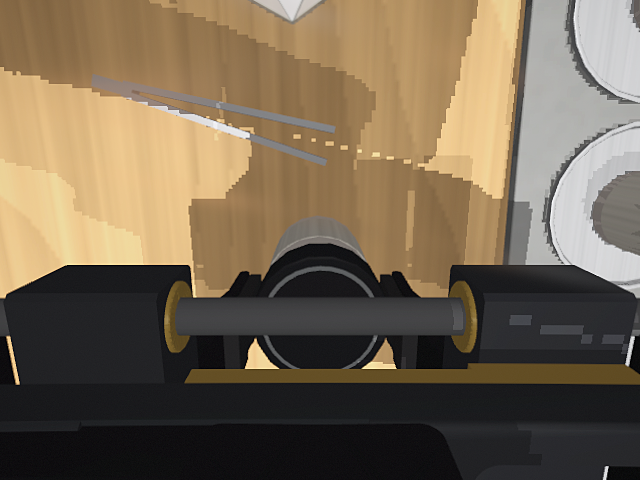

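>>> move_arm(plan=[{"hand": 1,"x": -20,"y": 0,"z": 0,"wx": 0,"wy": 0,"wz": 0},{"hand": 1,"x": -35,"y": 0,"z": 0,"wx": 0,"wy": 0,"wz": 0},{"hand": 1,"x": -35,"y": 5,"z": 15,"wx": 0,"wy": 0,"wz": 0},{"hand": 1,"x": -5,"y": 30,"z": 30,"wx": 0,"wy": 0,"wz": 0},{"hand": 1,"x": 0,"y": 40,"z": 20,"wx": 0,"wy": 0,"wz": 0}], force=25)

```text
t: 18.35
ee_pos: [0.5067, -0.0492, 0.1578]
tcp_rot: [-106.0, 89.3, 164.2]
wrist_force: [0.7, -0.4, -1.3]
gripper_width: 0.0512
```

```bash
python3 go.py .6062 -.052 .14
```

```text
pos [ 0.5067 -0.0492  0.1578] w 0.0512 F [ 0.7 -0.4 -1.3] t 18.35
shift mm [16.6 99.7  3.1] turn [ 0.16 -0.2   0.71] after-turn shift [17.8 99.5  2.8]
```

>>> move_arm(plan=[{"hand": 1,"x": 0,"y": 40,"z": 3,"wx": 0.2,"wy": -0.2,"wz": 0.7},{"hand": 1,"x": 0,"y": 35,"z": 0,"wx": 0,"wy": 0,"wz": 0},{"hand": 1,"x": 5,"y": 15,"z": 0,"wx": 0,"wy": 0,"wz": 0},{"hand": 1,"x": 10,"y": 3,"z": 0,"wx": 0,"wy": 0,"wz": 0},{"hand": 1,"x": 0,"y": 0,"z": 0,"wx": 0,"wy": 0,"wz": 0}], force=25)

```text
t: 18.85
ee_pos: [0.6073, -0.0566, 0.1412]
tcp_rot: [67.8, 89.7, -22.5]
wrist_force: [-2.0, 1.0, -1.9]
gripper_width: 0.0515
```

```bash
python3 go.py .6062 -.052 .0791
```

```text
pos [ 0.6073 -0.0566  0.1412] w 0.0515 F [-2.   1.  -1.9] t 18.85
shift mm [62.1 -1.5 -4.8] turn [-0.29  0.13 -0.31] after-turn shift [62.1 -1.1 -4.6]
```

>>> move_arm(plan=[{"hand": 1,"x": 10,"y": -1.5,"z": -4.6,"wx": -0.3,"wy": 0.1,"wz": -0.3},{"hand": 1,"x": 20,"y": 0,"z": 0,"wx": 0,"wy": 0,"wz": 0},{"hand": 1,"x": 12,"y": 0,"z": 0,"wx": 0,"wy": 0,"wz": 0},{"hand": 1,"x": 5,"y": 0,"z": 0,"wx": 0,"wy": 0,"wz": 0},{"hand": 1,"x": 0,"y": 0,"z": 0,"wx": 0,"wy": 0,"wz": 0}], force=25)

```text
t: 19.35
ee_pos: [0.5985, -0.0494, 0.09]
tcp_rot: [-104.2, 89.4, 165.9]
wrist_force: [-1.3, -0.4, -1.8]
gripper_width: 0.0513
```

```bash
python3 look.py m wrist; python3 go.py .6062 -.052 .0791
```

```text
19.4 [ 0.5988 -0.0495  0.0904] 0.0514
[[-0.0098  1.      0.0012]
 [ 0.0024  0.0012 -1.    ]
 [-0.9999 -0.0098 -0.0024]]
pos [ 0.5988 -0.0495  0.0904] w 0.0514 F [ 0.3 -0.9 -1.1] t 19.4
shift mm [11.2  7.5  2.6] turn [ 0.07 -0.14  0.56] after-turn shift [11.3  7.4  2.5]
```

View pics/wrist_m.png

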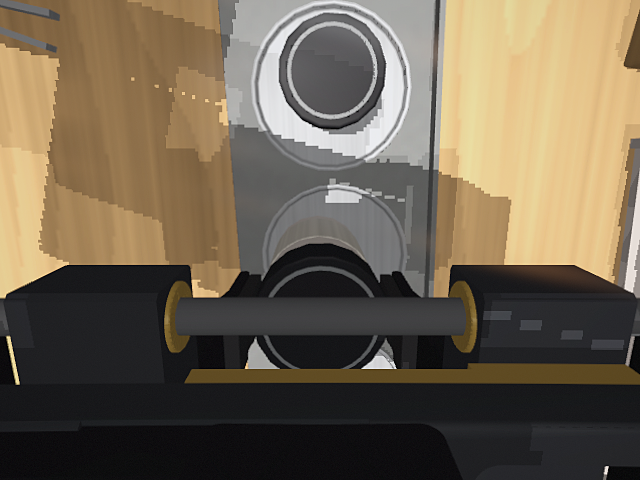

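The jar sits left of the dish2 centre, in agreement with the computed 7 mm offset. I'll correct it.

>>> move_arm(plan=[{"hand": 1,"x": 0,"y": 7,"z": 2.5,"wx": 0,"wy": -0.1,"wz": 0.6},{"hand": 1,"x": 0,"y": 0,"z": 0,"wx": 0,"wy": 0,"wz": 0},{"hand": 1,"x": 4,"y": 0,"z": 0,"wx": 0,"wy": 0,"wz": 0},{"hand": 1,"x": 3,"y": 0,"z": 0,"wx": 0,"wy": 0,"wz": 0},{"hand": 1,"x": 0,"y": 0,"z": 0,"wx": 0,"wy": 0,"wz": 0}], force=25)

```text
t: 19.9
ee_pos: [0.6084, -0.0528, 0.0855]
tcp_rot: [82.5, 89.6, -7.4]
wrist_force: [-0.8, -0.6, -1.9]
gripper_width: 0.0513
```

```bash
python3 go.py .6062 -.052 .0791
```

```text
pos [ 0.6084 -0.0528  0.0855] w 0.0513 F [-0.8 -0.6 -1.9] t 19.9
shift mm [ 6.4 -2.3 -0.8] turn [ 0.06  0.05 -0.4 ] after-turn shift [ 6.4 -2.2 -0.8]
```

>>> move_arm(plan=[{"hand": 1,"x": 3,"y": -1.8,"z": -0.8,"wx": 0,"wy": 0,"wz": -0.4},{"hand": 1,"x": 2,"y": 0,"z": 0,"wx": 0,"wy": 0,"wz": 0},{"hand": 1,"x": 1,"y": 0,"z": 0,"wx": 0,"wy": 0,"wz": 0},{"hand": 1,"x": 0.5,"y": 0,"z": 0,"wx": 0,"wy": 0,"wz": 0},{"hand": 1,"x": 0,"y": 0,"z": 0,"wx": 0,"wy": 0,"wz": 0}], force=25)

```text
t: 20.4
ee_pos: [0.6066, -0.052, 0.0793]
tcp_rot: [-3.7, 89.9, -93.6]
wrist_force: [0.0, 0.1, -2.1]
gripper_width: 0.0514
```

```bash
python3 go.py .6062 -.052 .0791
```

```text
pos [ 0.6066 -0.052   0.0793] w 0.0514 F [ 0.   0.1 -2.1] t 20.4
shift mm [ 0.2 -0.4 -0. ] turn [0.07 0.07 0.  ] after-turn shift [ 0.2 -0.4 -0. ]
```

>>> move_arm(plan=[{"hand": 1,"x": 0.6,"y": 0,"z": 0,"wx": 0,"wy": 0,"wz": 0},{"hand": 1,"x": 0.3,"y": 0,"z": 0,"wx": 0,"wy": 0,"wz": 0},{"hand": 0,"x": 0,"y": 0,"z": 0,"wx": 0,"wy": 0,"wz": 0},{"hand": 0,"x": 0,"y": 0,"z": 0,"wx": 0,"wy": 0,"wz": 0},{"hand": 0,"x": 0,"y": 0,"z": 0,"wx": 0,"wy": 0,"wz": 0}], force=25)

```text
t: 20.9
ee_pos: [0.6071, -0.0521, 0.0789]
tcp_rot: [40.1, 89.9, -49.8]
wrist_force: [0.8, -0.4, -0.9]
gripper_width: 0.0682
```

```bash
python3 go.py .6062 -.052 .0791
```

```text
pos [ 0.6071 -0.0521  0.0789] w 0.0682 F [ 0.8 -0.4 -0.9] t 20.9
shift mm [-0.2 -0.9 -0.1] turn [ 0.07  0.09 -0.08] after-turn shift [-0.2 -0.9 -0.1]
```

>>> move_arm(plan=[{"hand": 0,"x": -20,"y": 0,"z": 0,"wx": 0,"wy": 0,"wz": 0},{"hand": 0,"x": -40,"y": 0,"z": 0,"wx": 0,"wy": 0,"wz": 0},{"hand": 0,"x": -40,"y": 0,"z": 0,"wx": 0,"wy": 0,"wz": 0},{"hand": 0,"x": -35,"y": -25,"z": 20,"wx": 0,"wy": 0,"wz": 0},{"hand": 0,"x": -10,"y": -35,"z": 30,"wx": 0,"wy": 0,"wz": 0}], force=25)

```text
t: 21.4
ee_pos: [0.5493, -0.1008, 0.2252]
tcp_rot: [-26.5, 90.0, -116.1]
wrist_force: [0.0, -1.3, 0.1]
gripper_width: 0.0867
```

```bash
python3 look.py n side; python3 go.py .433 -.37 .23
```

```text
21.45 [ 0.5427 -0.1046  0.2251] 0.0869
[[-0.0086  1.      0.0043]
 [-0.0031  0.0042 -1.    ]
 [-1.     -0.0086  0.0031]]
pos [ 0.5427 -0.1046  0.2251] w 0.0869 F [-3.8 -1.6  0.7] t 21.45
shift mm [  -3.2 -110.9  264.9] turn [0.24 0.18 0.49] after-turn shift [  -4.9 -109.7  265.4]
```

View pics/side_n.png

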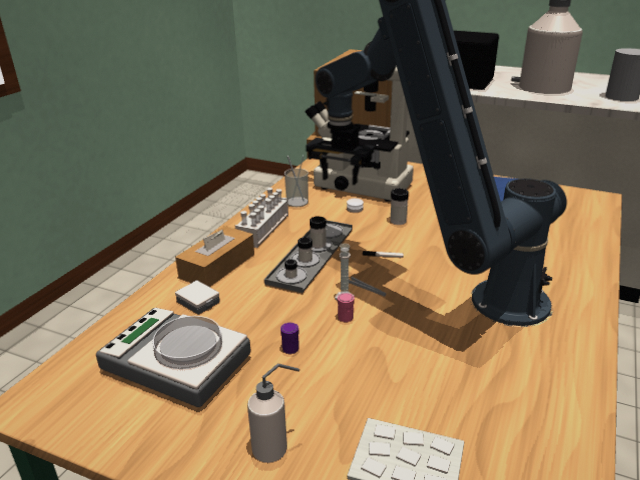

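Three jars now stand in dishes 4, 3 and 2, at (291,270), (305,250) and (318,232). Next is the largest.

>>> move_arm(plan=[{"hand": 0,"x": -5,"y": -30,"z": 35,"wx": 0.2,"wy": 0.2,"wz": 0.5},{"hand": 0,"x": 0,"y": -30,"z": 40,"wx": 0,"wy": 0,"wz": 0},{"hand": 0,"x": 0,"y": -30,"z": 40,"wx": 0,"wy": 0,"wz": 0},{"hand": 0,"x": 0,"y": -20,"z": 40,"wx": 0,"wy": 0,"wz": 0},{"hand": 0,"x": 0,"y": 0,"z": 40,"wx": 0,"wy": 0,"wz": 0}], force=25)

```text
t: 21.95
ee_pos: [0.431, -0.2992, 0.2313]
tcp_rot: [100.5, 89.8, 10.9]
wrist_force: [1.2, 1.0, 0.1]
gripper_width: 0.087
```

```bash
python3 go.py .433 -.37 .23
```

```text
pos [ 0.431  -0.2992  0.2313] w 0.087 F [1.2 1.  0.1] t 21.95
shift mm [ 1.3  1.6 70.8] turn [ 0.35 -0.05 -0.25] after-turn shift [ 1.3  2.  70.8]
```

>>> move_arm(plan=[{"hand": 0,"x": 0,"y": 2,"z": 35,"wx": 0.3,"wy": 0,"wz": -0.2},{"hand": 0,"x": 0,"y": 0,"z": 25,"wx": 0,"wy": 0,"wz": 0},{"hand": 0,"x": 0,"y": 0,"z": 5,"wx": 0,"wy": 0,"wz": 0},{"hand": 0,"x": 0,"y": 0,"z": 0,"wx": 0,"wy": 0,"wz": 0},{"hand": 0,"x": 0,"y": 0,"z": 0,"wx": 0,"wy": 0,"wz": 0}], force=25)

```text
t: 22.45
ee_pos: [0.4313, -0.3712, 0.2298]
tcp_rot: [119.7, 89.9, 29.2]
wrist_force: [0.3, 0.6, 0.1]
gripper_width: 0.0868
```

```bash
python3 look.py o wrist scene; python3 go.py .433 -.332 .13
```

```text
22.55 [ 0.4314 -0.3706  0.2299] 0.0868
[[ 1.1e-03  1.0e+00 -7.2e-03]
 [ 6.0e-04 -7.2e-03 -1.0e+00]
 [-1.0e+00  1.1e-03 -6.0e-04]]
pos [ 0.4314 -0.3706  0.2299] w 0.0868 F [ 0.4 -0.   0.3] t 22.55
shift mm [ 99.9   1.2 -38.6] turn [-0.41 -0.04 -0.06] after-turn shift [ 99.9   1.6 -38.6]
```

View pics/wrist_o.png

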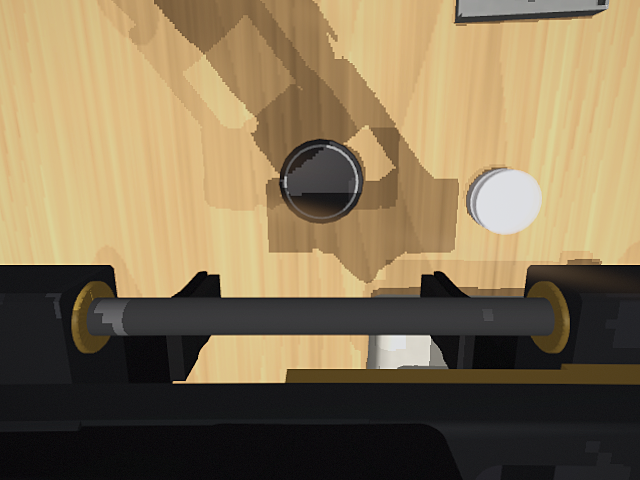

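View pics/scene_o.png

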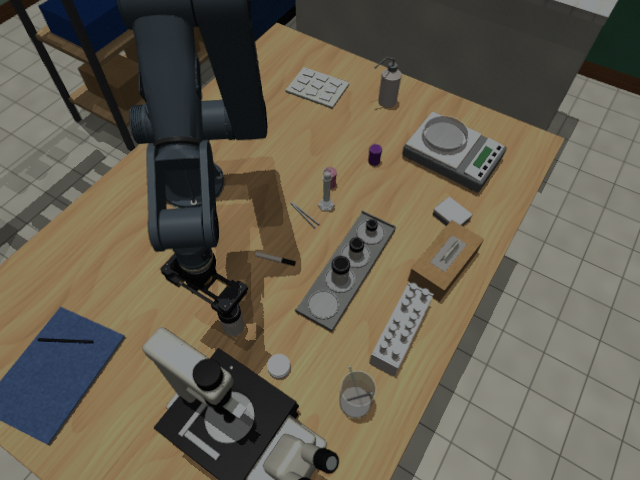

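The largest jar's cap is at (321,181). The white lid at (505,200) is well to the side.

```bash
python3 - <<'E'
from h import *
W=load("wrist_o");im=W["image"];g=im.max(2)
print(plane(W,(321.5,180.5),.112).round(4))
for th in (75,90,110):
    m=np.zeros_like(g);m[130:228,272:370]=(g[130:228,272:370]<th)
    k=max(cv2.findContours(m,cv2.RETR_EXTERNAL,cv2.CHAIN_APPROX_NONE)[0],key=cv2.contourArea);e=cv2.fitEllipse(cv2.convexHull(k))
    print(e,plane(W,e[0],.112).round(4))
E
python3 go.py .434 -.332 .13
```

```text
[ 0.4329 -0.3331  0.112 ]
((320.92364501953125, 178.76329040527344), (78.68425750732422, 84.40433502197266), 100.98744201660156) [ 0.4325 -0.3319  0.112 ]
((320.8316955566406, 180.53643798828125), (83.55934143066406, 83.68260192871094), 116.30252838134766) [ 0.4324 -0.3331  0.112 ]
((320.9075927734375, 180.52835083007812), (84.23851013183594, 84.52417755126953), 2.353447914123535) [ 0.4324 -0.3331  0.112 ]
pos [ 0.4314 -0.3706  0.2299] w 0.0868 F [ 0.4 -0.   0.3] t 22.55
shift mm [ 99.9   2.2 -38.6] turn [-0.41 -0.04 -0.06] after-turn shift [ 99.9   2.6 -38.6]
```

>>> move_arm(plan=[{"hand": 0,"x": 0,"y": 1,"z": -25,"wx": -0.4,"wy": 0,"wz": 0},{"hand": 0,"x": 20,"y": 0,"z": -12,"wx": 0,"wy": 0,"wz": 0},{"hand": 0,"x": 35,"y": -2,"z": 0,"wx": 0,"wy": 0,"wz": 0},{"hand": 0,"x": 20,"y": -2,"z": 0,"wx": 0,"wy": 0,"wz": 0},{"hand": 0,"x": 0,"y": 0,"z": 0,"wx": 0,"wy": 0,"wz": 0}], force=25)

```text
t: 23.05
ee_pos: [0.4307, -0.3262, 0.1554]
tcp_rot: [75.4, 89.8, -14.2]
wrist_force: [0.3, -0.3, 0.3]
gripper_width: 0.0874
```

```bash
python3 go.py .4326 -.333 .081
```

```text
pos [ 0.4307 -0.3262  0.1554] w 0.0874 F [ 0.3 -0.3  0.3] t 23.05
shift mm [74.4  1.6  6.8] turn [ 0.44  0.06 -0.23] after-turn shift [74.4  1.9  6.8]
```

>>> move_arm(plan=[{"hand": 0,"x": 0,"y": 0,"z": 7,"wx": 0.4,"wy": 0,"wz": -0.2},{"hand": 0,"x": 15,"y": 0,"z": 0,"wx": 0,"wy": 0,"wz": 0},{"hand": 0,"x": 15,"y": 0,"z": 0,"wx": 0,"wy": 0,"wz": 0},{"hand": 0,"x": 5,"y": 0,"z": 0,"wx": 0,"wy": 0,"wz": 0},{"hand": 0,"x": 0,"y": 0,"z": 0,"wx": 0,"wy": 0,"wz": 0}], force=25)

```text
t: 23.55
ee_pos: [0.435, -0.3362, 0.1254]
tcp_rot: [36.6, 89.3, -53.2]
wrist_force: [-0.7, -0.2, -0.0]
gripper_width: 0.0869
```

```bash
python3 look.py p wrist; python3 go.py .4326 -.333 .081
```

```text
23.6 [ 0.4351 -0.3364  0.1258] 0.0873
[[ 0.0078  1.      0.0026]
 [-0.0104  0.0027 -0.9999]
 [-0.9999  0.0078  0.0104]]
pos [ 0.4351 -0.3364  0.1258] w 0.0873 F [ 0.4 -0.1  0.2] t 23.6
shift mm [44.7 -2.9 -3.9] turn [ 0.15  0.6  -0.45] after-turn shift [44.8 -2.5 -3.4]
```

View pics/wrist_p.png

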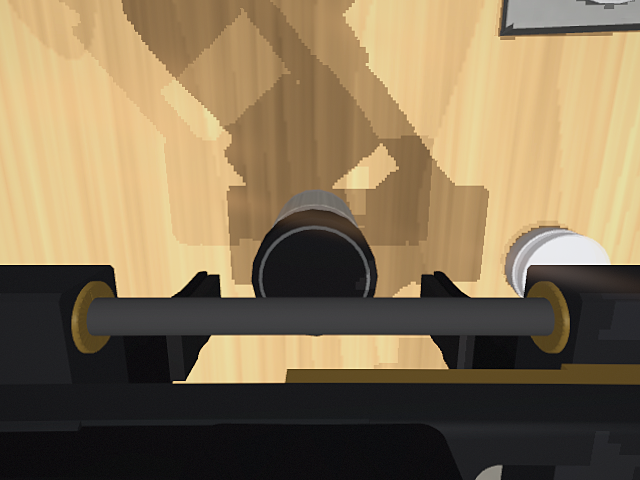

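The cap is centred at column ≈315, between fingers at 205 and 435. I'll descend.

>>> move_arm(plan=[{"hand": 0,"x": 0,"y": -3,"z": -3.5,"wx": 0.1,"wy": 0.6,"wz": -0.4},{"hand": 0,"x": 18,"y": 0,"z": 0,"wx": 0,"wy": 0,"wz": 0},{"hand": 0,"x": 18,"y": 0,"z": 0,"wx": 0,"wy": 0,"wz": 0},{"hand": 0,"x": 4,"y": 0,"z": 0,"wx": 0,"wy": 0,"wz": 0},{"hand": 0,"x": 0,"y": 0,"z": 0,"wx": 0,"wy": 0,"wz": 0}], force=25)

```text
t: 24.1
ee_pos: [0.4342, -0.3353, 0.0898]
tcp_rot: [46.8, 89.5, -43.2]
wrist_force: [-0.5, -0.1, -0.8]
gripper_width: 0.0869
```

```bash
python3 go.py .4326 -.333 .081
```

```text
pos [ 0.4342 -0.3353  0.0898] w 0.0869 F [-0.5 -0.1 -0.8] t 24.1
shift mm [ 8.8 -1.7 -2.4] turn [ 0.03  0.31 -0.33] after-turn shift [ 8.8 -1.6 -2.3]
```

>>> move_arm(plan=[{"hand": 0,"x": 8,"y": -1.6,"z": -2.3,"wx": 0,"wy": 0.3,"wz": -0.3},{"hand": 1,"x": 0,"y": 0,"z": 0,"wx": 0,"wy": 0,"wz": 0},{"hand": 1,"x": 0,"y": 0,"z": 0,"wx": 0,"wy": 0,"wz": 0},{"hand": 1,"x": 0,"y": 0,"z": 0,"wx": 0,"wy": 0,"wz": 0},{"hand": 1,"x": 0,"y": 0,"z": 0,"wx": 0,"wy": 0,"wz": 0}], force=40)

```text
t: 24.6
ee_pos: [0.4336, -0.334, 0.0838]
tcp_rot: [45.1, 89.8, -44.9]
wrist_force: [-0.3, -0.8, -0.2]
gripper_width: 0.0628
```

>>> move_arm(plan=[{"hand": 1,"x": 0,"y": 0,"z": 0,"wx": 0,"wy": 0,"wz": 0},{"hand": 1,"x": 0,"y": 0,"z": 0,"wx": 0,"wy": 0,"wz": 0},{"hand": 1,"x": 0,"y": 0,"z": 0,"wx": 0,"wy": 0,"wz": 0},{"hand": 1,"x": 0,"y": 0,"z": 0,"wx": 0,"wy": 0,"wz": 0},{"hand": 1,"x": 0,"y": 0,"z": 0,"wx": 0,"wy": 0,"wz": 0}], force=40)

```text
t: 25.1
ee_pos: [0.4334, -0.3339, 0.0839]
tcp_rot: [43.3, 89.8, -46.7]
wrist_force: [-0.0, 0.5, -0.7]
gripper_width: 0.059
```

```bash
python3 look.py q wrist; python3 go.py .6093 -.148 .16
```

```text
25.15 [ 0.4334 -0.3339  0.0839] 0.0592
[[ 2.6e-03  1.0e+00  5.0e-04]
 [-2.8e-03  5.0e-04 -1.0e+00]
 [-1.0e+00  2.6e-03  2.8e-03]]
pos [ 0.4334 -0.3339  0.0839] w 0.0592 F [-0.4  0.3 -1.3] t 25.15
shift mm [ -76.2  176.2 -185.6] turn [ 0.03  0.16 -0.15] after-turn shift [ -76.1  175.9 -185.9]
```

View pics/wrist_q.png

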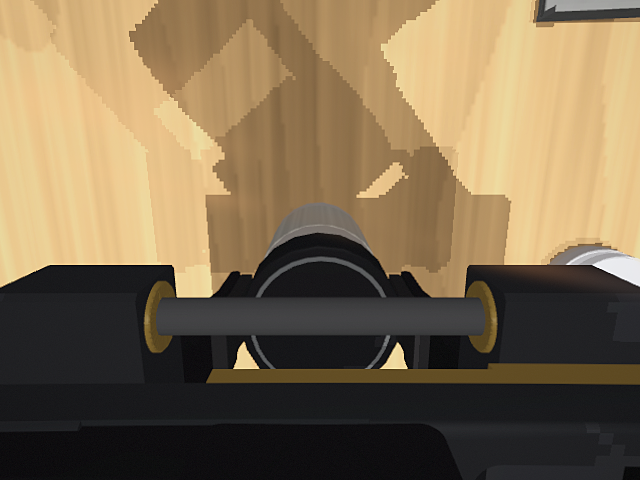

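>>> move_arm(plan=[{"hand": 1,"x": -15,"y": 0,"z": 0,"wx": 0,"wy": 0,"wz": 0},{"hand": 1,"x": -30,"y": 0,"z": 0,"wx": 0,"wy": 0,"wz": 0},{"hand": 1,"x": -25,"y": 0,"z": -15,"wx": 0,"wy": 0,"wz": 0},{"hand": 1,"x": 0,"y": 20,"z": -30,"wx": 0,"wy": 0,"wz": 0},{"hand": 1,"x": 0,"y": 30,"z": -30,"wx": 0,"wy": 0,"wz": 0}], force=40)

```text
t: 25.65
ee_pos: [0.4802, -0.2593, 0.1534]
tcp_rot: [-120.2, 89.8, 149.4]
wrist_force: [1.1, -0.3, -3.8]
gripper_width: 0.0592
```

```bash
python3 go.py .6093 -.1485 .16
```

```text
pos [ 0.4802 -0.2593  0.1534] w 0.0592 F [ 1.1 -0.3 -3.8] t 25.65
shift mm [  -6.8  128.2 -111.9] turn [-0.45 -0.11  0.18] after-turn shift [  -6.6  129.1 -110.8]
```

>>> move_arm(plan=[{"hand": 1,"x": -5,"y": 30,"z": -30,"wx": -0.4,"wy": -0.1,"wz": 0.2},{"hand": 1,"x": 0,"y": 35,"z": -30,"wx": 0,"wy": 0,"wz": 0},{"hand": 1,"x": 0,"y": 30,"z": -25,"wx": 0,"wy": 0,"wz": 0},{"hand": 1,"x": 0,"y": 20,"z": -10,"wx": 0,"wy": 0,"wz": 0},{"hand": 1,"x": 0,"y": 5,"z": 0,"wx": 0,"wy": 0,"wz": 0}], force=40)

```text
t: 26.15
ee_pos: [0.6047, -0.1548, 0.1561]
tcp_rot: [-148.0, 89.7, 122.1]
wrist_force: [0.0, 0.2, -3.3]
gripper_width: 0.0594
```

```bash
python3 go.py .6093 -.1485 .13
```

```text
pos [ 0.6047 -0.1548  0.1561] w 0.0594 F [ 0.   0.2 -3.3] t 26.15
shift mm [26.1  4.7 -6.2] turn [ 0.17 -0.24  0.15] after-turn shift [26.1  4.6 -6.3]
```

>>> move_arm(plan=[{"hand": 1,"x": 0,"y": 4,"z": -6,"wx": 0.2,"wy": -0.2,"wz": 0.1},{"hand": 1,"x": 10,"y": 0,"z": 0,"wx": 0,"wy": 0,"wz": 0},{"hand": 1,"x": 15,"y": 0,"z": 0,"wx": 0,"wy": 0,"wz": 0},{"hand": 1,"x": 10,"y": 0,"z": 0,"wx": 0,"wy": 0,"wz": 0},{"hand": 1,"x": 0,"y": 0,"z": 0,"wx": 0,"wy": 0,"wz": 0}], force=40)

```text
t: 26.65
ee_pos: [0.6038, -0.1492, 0.1162]
tcp_rot: [-104.2, 89.5, 165.7]
wrist_force: [0.1, 0.1, -4.5]
gripper_width: 0.0596
```

```bash
python3 look.py r wrist; python3 go.py .6093 -.1485 .1009
```

```text
26.7 [ 0.6041 -0.1494  0.1168] 0.059
[[-0.0085  1.     -0.0026]
 [ 0.002  -0.0026 -1.    ]
 [-1.     -0.0085 -0.002 ]]
pos [ 0.6041 -0.1494  0.1168] w 0.059 F [-0.3  0.7 -3.7] t 26.7
shift mm [15.8  5.4 -0.9] turn [-0.15 -0.11  0.49] after-turn shift [15.9  5.2 -0.9]
```

View pics/wrist_r.png

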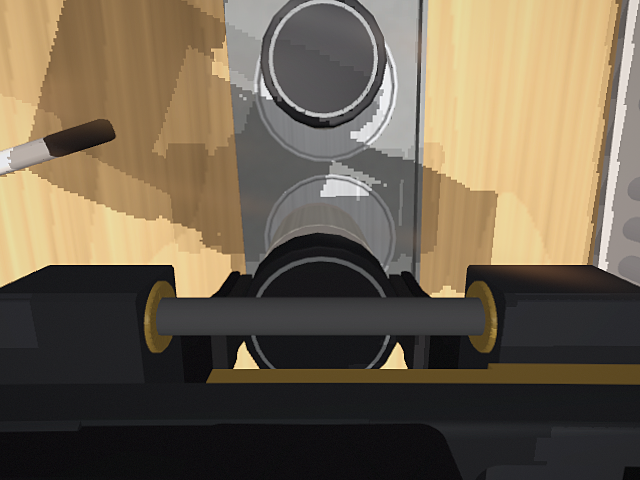

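The image agrees with the computed offset: the jar is about 5 mm short in x over dish1. The large jar in dish2 has its cap at (323,62).

>>> move_arm(plan=[{"hand": 1,"x": 0,"y": 5,"z": -1,"wx": -0.1,"wy": -0.1,"wz": 0.5},{"hand": 1,"x": 5,"y": 0,"z": 0,"wx": 0,"wy": 0,"wz": 0},{"hand": 1,"x": 5,"y": 0,"z": 0,"wx": 0,"wy": 0,"wz": 0},{"hand": 1,"x": 2,"y": 0,"z": 0,"wx": 0,"wy": 0,"wz": 0},{"hand": 1,"x": 0,"y": 0,"z": 0,"wx": 0,"wy": 0,"wz": 0}], force=40)

```text
t: 27.2
ee_pos: [0.6101, -0.15, 0.1053]
tcp_rot: [69.9, 89.8, -20.2]
wrist_force: [0.1, 0.3, -4.0]
gripper_width: 0.0592
```

```bash
python3 go.py .6093 -.1485 .1009
```

```text
pos [ 0.6101 -0.15    0.1053] w 0.0592 F [ 0.1  0.3 -4. ] t 27.2
shift mm [ 4.4 -0.8 -1.5] turn [-0.14  0.08 -0.21] after-turn shift [ 4.4 -0.8 -1.5]
```

>>> move_arm(plan=[{"hand": 1,"x": 2,"y": -0.8,"z": -1.5,"wx": -0.1,"wy": 0.1,"wz": -0.2},{"hand": 1,"x": 1.5,"y": 0,"z": 0,"wx": 0,"wy": 0,"wz": 0},{"hand": 1,"x": 0.7,"y": 0,"z": 0,"wx": 0,"wy": 0,"wz": 0},{"hand": 1,"x": 0,"y": 0,"z": 0,"wx": 0,"wy": 0,"wz": 0},{"hand": 1,"x": 0,"y": 0,"z": 0,"wx": 0,"wy": 0,"wz": 0}], force=40)

```text
t: 27.7
ee_pos: [0.6096, -0.1482, 0.1011]
tcp_rot: [114.1, 90.0, 24.1]
wrist_force: [-0.2, -0.7, -3.3]
gripper_width: 0.0589
```

```bash
python3 go.py .6093 -.1485 .1009
```

```text
pos [ 0.6096 -0.1482  0.1011] w 0.0589 F [-0.2 -0.7 -3.3] t 27.7
shift mm [ 0.2 -0.3  0.3] turn [-0.01 -0.01 -0.03] after-turn shift [ 0.2 -0.3  0.3]
```

>>> move_arm(plan=[{"hand": 1,"x": 0.6,"y": 0,"z": 0,"wx": 0,"wy": 0,"wz": 0},{"hand": 1,"x": 0.4,"y": 0,"z": 0,"wx": 0,"wy": 0,"wz": 0},{"hand": 0,"x": 0,"y": 0,"z": 0,"wx": 0,"wy": 0,"wz": 0},{"hand": 0,"x": 0,"y": 0,"z": 0,"wx": 0,"wy": 0,"wz": 0},{"hand": 0,"x": 0,"y": 0,"z": 0,"wx": 0,"wy": 0,"wz": 0}], force=40)

```text
t: 28.2
ee_pos: [0.6109, -0.1489, 0.1023]
tcp_rot: [70.7, 89.7, -19.3]
wrist_force: [0.1, -0.9, -0.4]
gripper_width: 0.0759
```

>>> move_arm(plan=[{"hand": 0,"x": 0,"y": 0,"z": 0,"wx": 0,"wy": 0,"wz": 0},{"hand": 0,"x": -20,"y": 0,"z": 0,"wx": 0,"wy": 0,"wz": 0},{"hand": 0,"x": -40,"y": 0,"z": 0,"wx": 0,"wy": 0,"wz": 0},{"hand": 0,"x": -40,"y": 0,"z": 0,"wx": 0,"wy": 0,"wz": 0},{"hand": 0,"x": -30,"y": 0,"z": 0,"wx": 0,"wy": 0,"wz": 0}], force=40)

```text
t: 28.7
ee_pos: [0.6081, -0.1479, 0.2313]
tcp_rot: [-118.1, 89.6, 151.8]
wrist_force: [-0.3, 0.3, 0.9]
gripper_width: 0.0872
```

```bash
python3 go.py .45 -.15 .24
```

```text
pos [ 0.6081 -0.1479  0.2313] w 0.0872 F [-0.3  0.3  0.9] t 28.7
shift mm [  -7.9 -158.2    2.1] turn [-0.03 -0.17  0.31] after-turn shift [  -8.7 -158.1    2.1]
```

Now I'll back away from the row for a clear final look.

>>> move_arm(plan=[{"hand": 0,"x": 0,"y": -30,"z": 0,"wx": 0,"wy": 0,"wz": 0},{"hand": 0,"x": 0,"y": -40,"z": 0,"wx": 0,"wy": 0,"wz": 0},{"hand": 0,"x": 0,"y": -30,"z": 0,"wx": 0,"wy": 0,"wz": 0},{"hand": 0,"x": 0,"y": 0,"z": 0,"wx": 0,"wy": 0,"wz": 0},{"hand": 0,"x": 0,"y": 0,"z": 0,"wx": 0,"wy": 0,"wz": 0}], force=40)

```text
t: 29.2
ee_pos: [0.5108, -0.15, 0.2393]
tcp_rot: [66.1, 89.1, -23.9]
wrist_force: [-0.3, 0.0, -1.3]
gripper_width: 0.0869
```

```bash
python3 look.py z scene side wrist; python3 - <<'E'
from h import *
a=load("scene_z")["image"][190:340,280:420,::-1];b=load("side_z")["image"][190:310,240:380,::-1]
cv2.imwrite("pics/fin.png",np.hstack([cv2.resize(a,(400,430),interpolation=cv2.INTER_CUBIC),cv2.resize(b,(400,430),interpolation=cv2.INTER_CUBIC)]))
E
```

```text
29.35 [ 0.5115 -0.15    0.2387] 0.0871
[[ 0.0131  0.9999  0.0011]
 [-0.0058  0.0012 -1.    ]
 [-0.9999  0.0131  0.0058]]
```

View pics/fin.png

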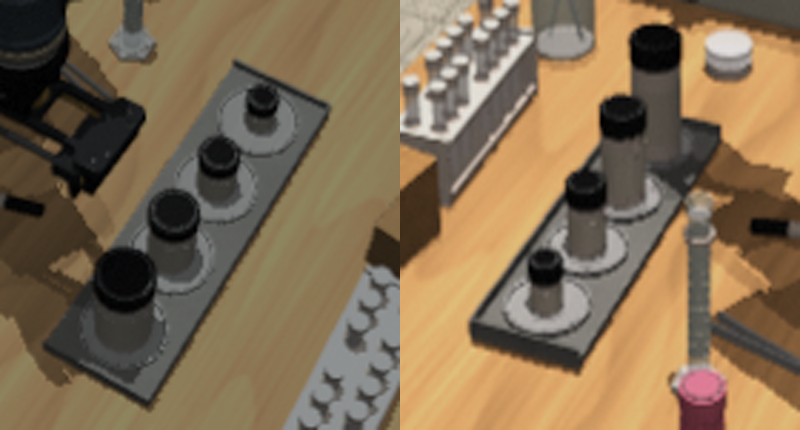

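View pics/side_z.png

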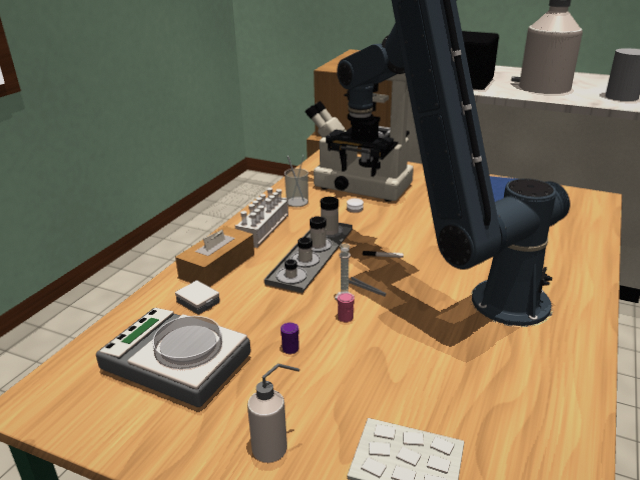

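All four stand upright in order of size, with the largest at the microscope end and the cylinder untouched. One numeric check before I hand in.

```bash
python3 - <<'E'
from h import *
from bench import sign_off
C=load("scene_z")
D=dict(small=(.6003,.1395),medium=(.6033,.0437),large=(.6062,-.052),largest=(.6093,-.148))
T=dict(small=(262,96,.062),medium=(218,153,.082),large=(174,210,.105),largest=(125,274,.129))
for k,(u,v,z) in T.items():
    p=plane(C,(280+(u+.5)/2.857-.5,190+(v+.5)/2.867-.5),z);print(k,p.round(4),((p[:2]-D[k])*1000).round(1))
E
```

```text
small [0.5994 0.1422 0.062 ] [-0.9  2.7]
medium [0.6014 0.0432 0.082 ] [-1.9 -0.5]
large [ 0.6045 -0.0504  0.105 ] [-1.7  1.6]
largest [ 0.608  -0.1464  0.129 ] [-1.3  1.6]
```

```bash
python3 -c "
from bench import *
print(sign_off())"
```

```text
the job is handed in; nothing more can be done
None
```

All four jars are on the stand in order of size, and I handed the job in at about 29 s of the 120 s allowed. The microscope is at the −y end, so the largest went in dish1, the large in dish2, the medium in dish3 and the smallest in dish4. I gripped each one by its cap.

- **Placement:** the last scene picture put every cap within about 3 mm of its dish centre (limit 12 mm). That check used cap positions picked by eye. Earlier wrist views put the small and medium jars within about 1 mm.
- **State at the end:** in the pictures all four jars stand upright. The gripper is open and clear of everything.
- **Left alone:** the measuring cylinder looks to be standing where it was, though I checked that by eye only. The pink and purple look-alikes were not touched.
- **Disagreements:** none of the last checks failed. The scene and side cameras differed by up to about 12 mm on first sight of the jars. I measured each one again with the wrist camera before gripping it.

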